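Set out a slide-mounting station on its marked pads

ROBOT

A 6-joint arm with a two-finger parallel gripper is mounted at the origin on the work surface; the furniture and walls round the work are solid. World frame = base frame: x ahead of the robot, y to its left, z up, the work surface at z = 0. Lengths are in m, angles in rad, forces in N, time in s.
With the tool pointing down it reaches from about 0.35 to 0.85 m from the base axis. Payload 8.1 kg.
Tool frame: the origin (TCP) lies midway between the tips of the shut fingers; the grasp point (between the pads) lies 19 mm behind it (robot.tcp_to_grasp is the distance from the TCP to the grasp point, in m); x points along the fingers, y is the direction in which the jaws open and shut, and the axes are right-handed (so a half turn about x gives the same grasp; the last joint's range is limited). The gripper opens to 93 mm and grips with 3 to 60 N. Pads are 15 mm wide; open, the fingers measure 128 mm over their backs; the gripper's body (75 mm by 188 mm) begins 65 mm behind the grasp point.
Start: joints at [1.167, 0.13, 1.488, -0, 1.523, -0.085], TCP at [0.188, 0.57, 0.197] pointing down, gripper open.
Joint ranges: [-2.96, 2.96], [-0.89, 2.26], [0.02, 2.5], [-1.34, 4.48], [0, 2.73], [-2.66, 2.66]. Speed limits (rad/s): [2.39, 2.39, 2.79, 3.14, 3.14, 3.14].

INTERFACE

Orientations are given as a rotation vector (axis times angle).
In Python, from plant import robot gives the robot as it stands.
- The arm moves only by the tool play_rows, never from a script. Its argument "plan" is a list of rows, each an object with "slide": the shift along the world's x, y, z as a fraction of full scale, a list of three; "roll": the turn about the world's z as a fraction of full scale; "fingers": the gripper command: -1 is shut, 1 is fully open, values between are in proportion. A call has 1 to 20 rows; each row shifts and turns the commanded pose from where the row before left it; what a row does not reach is not made up. Full scale, the value 1, is 30 mm for a shift and 8 degrees for a turn. A row lasts 1/8 s, in which the tool goes at most 62.5 mm and 10.7 degrees, less where a joint would pass 70% of its speed; a pose out of reach is approached as far as the arm can. A call with a number of a shift or a turn outside -1 to 1 is refused whole. A call with a gripper value outside its range is refused whole. The fingers move at their own pace and stop on an object; "squeeze" is the grip in N (left out, the last holds). Time passes only in rows, so rows that do not move let the fingers close. It gives the time, the measured TCP pose, the force and the opening at its end, in the units of the state.
- robot.read_state(): the state, without advancing time (a new reading comes with each control period).
- robot.read_camera(name): name is "side" or "top" or "wrist"; returns the picture (480x640x3 uint8, red, green, blue); there is no depth.
- robot.get_calibration(name): a dict with "fx", "fy", "cx", "cy" (pixels), "R" (3x3) and "t" (3): a world point X has camera coordinates R X + t; the wrist camera has in their place "T_tool_cam" (4x4, takes a point from camera to tool coordinates, whose origin is the TCP and whose axes are the tool frame's). Camera axes: x right, y down, z forward; pixel columns grow to the right and rows downward; lengths in m; the calibration is good to about 2 mm. A picture is of the moment at which its call begins: read the wrist's pose just before it. get_calibration takes no time and is no camera call.
- robot.close_job(): hands the job in, once; it reports no verdict.
Trained networks look in the newest picture that a camera, given by its name, has taken for a name from the list of things; names that differ only in an ending like _2 or _b are one class to them, and where a whole thing is asked for, a point or a joint stands for the part that bears it (a point fixed in the world has none). Each returns a list of dicts, best first, with "p" (0 to 1); they miss things now and then, are a little off and sometimes report something else, mostly with a low value. They report only what shows in the picture. A call takes as long as a camera call. They do not tell look-alikes from the thing itself.
- robot.boxes_of(camera, target): "extent" ([centre column, centre row, width, height] in pixels, round what is visible of it).
- robot.regions_of(camera, target): "region" (480x640 bool, what is visible of it) and "extent" ([centre column, centre row, width, height] in pixels, round what is visible of it).
- robot.mark_of(camera, target): "point" ([column, row] in pixels: a listed point, or the origin of a listed thing).
The state is a dict: "t": time; "q": joint angles; "dq": joint speeds; "joint_torque": joint torques, N m; "tool_pos": TCP position; "orientation": TCP orientation; "force": force on the tool from outside, world axes, zero at the start; "wrist_torque": the same for the moment, N m; "opening": finger opening in m.
Only numpy, scipy, OpenCV 4.12 (cv2) and the standard library are available. Lean on these libraries where they do the work, as an engineer would, in place of code of your own. Each camera call takes 0.05 s, during which the arm holds its last target.

TASK

Set out the slide-mounting station: put the dropper bottle, the roll of label tape, the small card box and the flat slide case each on the white pad whose grey silhouette matches its outline, covering the silhouette. Stand the bottle upright without ever tipping it over, lay the others flat as they are now, turn the card box and the slide case to line up with their silhouettes (either way round), and let go of everything.

Things in the scene. Friction and masses are not known exactly. Their poses are not given: they have to be found in the camera images.
- bottle_centre (a point): Amber dropper bottle with a white cap, standing; round body 48 mm across up to about 60 mm high, then a shoulder and a cap 25 mm across, 85 mm high in all, about 90 g. The point is on its axis half-way up, 42.5 mm above its foot; z up along its axis. Loose.
- tape_centre (a point): Roll of white label tape lying flat, round, 60 mm across, 12 mm high, about 50 g; its open core, 30 mm across, is only looks: grip it round the outside. The point is its centre, 6 mm above its underside; z up. Loose.
- card_box_centre (a point): Small closed white card box lying flat, 40 mm (its x) by 62 mm (its y) by 28 mm high, about 50 g. The point is its centre, 14 mm above its underside; z up. Loose.
- slide_case_centre (a point): Flat closed white plastic case for microscope slides, 34 mm (its x) by 84 mm (its y) by 18 mm high, rounded edges, a seam all round and a small snap tab at one end, about 50 g. The point is its centre, 9 mm above its underside; z up. Loose.
- bottle_pad_top (a point): Fixed round white pad, 72 mm across, 3 mm thick, with a plain filled grey disc 48 mm across in its middle: the bottle's place. Its point is the centre of the pad's top face, 3 mm above the worktop, z up; its turn does not matter.
- tape_pad_top (a point): Fixed round white pad, 84 mm across, 3 mm thick, with a grey ring 60 mm across outside and 33 mm inside: the tape's place. Its point is the centre of the pad's top face, 3 mm above the worktop, z up; its turn does not matter.
- card_box_pad_top (a point): Fixed oblong white pad, 62 mm (x) by 84 mm (y), 3 mm thick, with a grey oblong 40 mm (x) by 62 mm (y): the card box's place. Its point is the centre of the pad's top face, 3 mm above the worktop, z up, y along its length.
- slide_case_pad_top (a point): Fixed long white pad, 54 mm (x) by 104 mm (y), 3 mm thick, with a long narrow grey oblong 34 mm (x) by 84 mm (y): the slide case's place. Its point is the centre of the pad's top face, 3 mm above the worktop, z up, y along its length.
Not all that is in view belongs to the job. Leave any red look-alike of the part that bears card_box_centre alone.

How it is judged:
By the outcome, as a careful person would: the job done as asked, in the order asked, and still so for the second after the job is handed in, with the robot touching nothing.
It also fails if it takes over 112 s, if anything falls off the work surface, if the arm or the gripper's body presses on something with over 40 N, if the wrist force passes 120 N, or if a joint passes its speed limit or range.

## Working session

There is one attempt and no reset: what is moved stays moved. The work goes in short steps, Python scripts to look and compute and a tool call to move; the robot and the scene stay as the last step left them, time stands still between calls to the robot, and variables do not carry over. Pictures are saved under pics/ and viewed, and the job is handed in when it is done.

Besides the shell and the picture viewer there is one more tool, called after "Call:" as a command line: name --argument value ..., lists and objects as JSON in quotes. play_rows: Moves the arm, as the interface text tells. Its arguments: {"type":"object","properties":{"plan":{"type":"array","items":{"type":"object","properties":{"slide":{"type":"array","items":{"type":"number","minimum":-1,"maximum":1}},"roll":{"type":"number","minimum":-1,"maximum":1},"fingers":{"type":"number"}}}},"squeeze":{"type":"number"}},"required":["plan"]}

```bash
mkdir -p pics; ls; python3 - <<'E'
from plant import robot
import cv2,numpy as np
s=robot.read_state();print(s)
for c in ["top","side","wrist"]:
    im=robot.read_camera(c);cv2.imwrite(f"pics/{c}0.png",im[:,:,::-1])
    print(c,robot.get_calibration(c))
E
```

```text
pics
{'t': 0.0, 'q': array([ 1.16665112e+00,  1.31125392e-01,  1.48925892e+00,  2.87213383e-06,
        1.52300130e+00, -8.53963453e-02]), 'dq': array([ 4.52854882e-04, -1.62871849e-03, -6.75757897e-04, -1.51460034e-03,
        4.92548120e-05, -1.82592408e-03]), 'joint_torque': array([ 4.71073054e-04, -5.59863603e+01, -4.91740358e+01,  7.68298097e-02,
        3.56859877e-02, -1.49657735e-04]), 'tool_pos': array([0.18776647, 0.56923237, 0.19582003]), 'orientation': array([ 0.24879773,  1.55671988, -0.25153872]), 'force': array([-0.4574754 , -0.49511663, -0.65850134]), 'wrist_torque': array([ 0.0315372 , -0.01892177,  0.01343248]), 'opening': 0.09295941611979144}
top {'fx': 482.6509906420694, 'fy': 482.6509906420694, 'cx': 322.12282316590995, 'cy': 238.97694605327038, 'R': array([[ 0.01618546, -0.99974036, -0.01603908],
       [-0.98675816, -0.01338196, -0.16164545],
       [ 0.16138884,  0.018443  , -0.98671855]]), 't': array([-0.25145497,  0.50784724,  1.14681354])}
side {'fx': 555.9935195356433, 'fy': 555.9935195356433, 'cx': 314.0151389287207, 'cy': 232.69559347269026, 'R': array([[-0.97971007, -0.19972031,  0.01673233],
       [-0.13530868,  0.59753022, -0.79034752],
       [ 0.14785037, -0.77657546, -0.61243026]]), 't': array([0.43945403, 0.25605305, 1.38008245])}
wrist {'fx': 425.9041415025534, 'fy': 425.9041415025534, 'cx': 322.8970893193693, 'cy': 240.3323786337303, 'T_tool_cam': array([[ 4.73539373e-04, -2.49093742e-01,  9.68479263e-01,
        -1.88169127e-01],
       [ 9.99999817e-01, -2.45693636e-04, -5.52144020e-04,
         6.06955547e-04],
       [ 3.75484811e-04,  9.68479348e-01,  2.49093580e-01,
        -6.85333849e-02],
       [ 0.00000000e+00,  0.00000000e+00,  0.00000000e+00,
         1.00000000e+00]])}
```

View pics/top0.png

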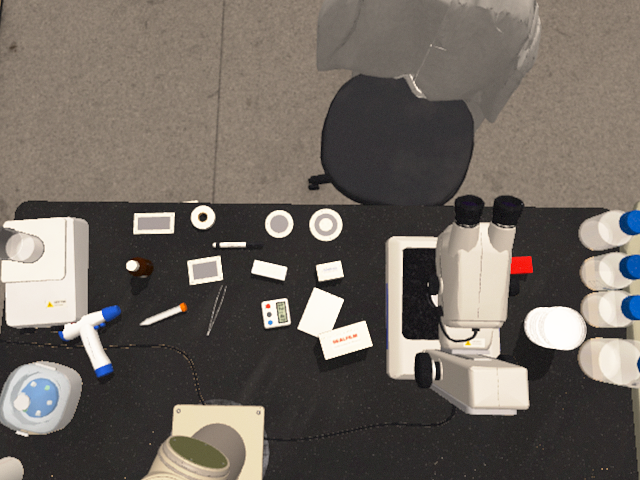

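View pics/side0.png

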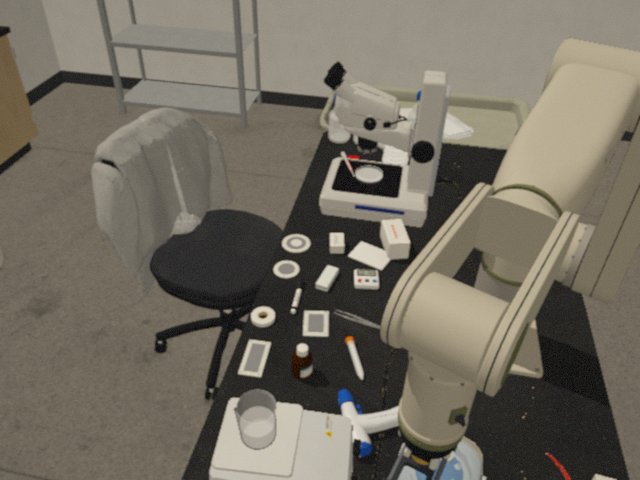

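View pics/wrist0.png

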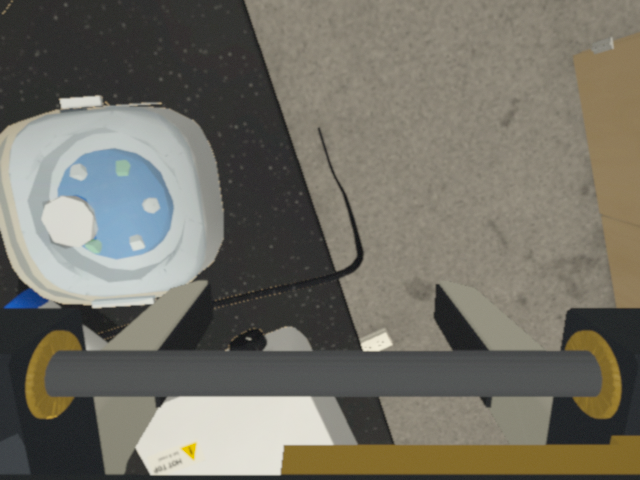

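The top picture shows the slide pad (154,223), tape (203,217), bottle pad (279,223), tape pad (325,224), bottle (140,267), card pad (205,270), slide case (269,270) and card box (329,270). The red decoy is at (520,265).

```bash
cat > h.py <<'E'
from plant import robot
import numpy as np,cv2
from scipy.spatial.transform import Rotation as Rn
H=dict(bottle_centre=.0425,tape_centre=.006,card_box_centre=.014,slide_case_centre=.009,bottle_pad_top=.003,tape_pad_top=.003,card_box_pad_top=.003,slide_case_pad_top=.003)
def cam(c,s=None):
    k=robot.get_calibration(c)
    if c!='wrist': R,t=np.array(k['R']),np.array(k['t'])
    else:
        s=s or robot.read_state()
        T=np.eye(4);T[:3,:3]=Rn.from_rotvec(s['orientation']).as_matrix();T[:3,3]=s['tool_pos']
        M=np.linalg.inv(T@np.array(k['T_tool_cam']));R,t=M[:3,:3],M[:3,3]
    return k,R,t
def back(px,z,C):
    k,R,t=C;px=np.atleast_2d(px).astype(float)
    d=np.c_[(px[:,0]-k['cx'])/k['fx'],(px[:,1]-k['cy'])/k['fy'],np.ones(len(px))]@R
    o=-R.T@t
    return o+d*((z-o[2])/d[:,2])[:,None]
def proj(X,C):
    k,R,t=C;p=np.atleast_2d(X)@R.T+t
    return np.c_[p[:,0]/p[:,2]*k['fx']+k['cx'],p[:,1]/p[:,2]*k['fy']+k['cy']]
E
python3 - <<'E'
from h import *
for c in ['top','side']:
    robot.read_camera(c);C=cam(c)
    for n,z in H.items():
        for r in robot.mark_of(c,n)[:3]:
            if r['p']>.2: print(c,n,round(r['p'],2),np.round(r['point'],1),np.round(back(r['point'],z,C)[0],4))
print(robot.read_state()['t'])
E
```

```text
top bottle_centre 0.66 [138.  263.3] [0.4446 0.2054 0.0425]
top tape_centre 0.93 [202.8 214.3] [0.5768 0.0632 0.006 ]
top tape_centre 0.55 [202.8 270. ] [0.434  0.0551 0.006 ]
top card_box_centre 0.71 [331.4 271.4] [ 0.4344 -0.2677  0.014 ]
top card_box_centre 0.6 [518.3 266.1] [ 0.4543 -0.7294  0.014 ]
top card_box_centre 0.33 [326.6 220.8] [ 0.5623 -0.254   0.014 ]
top slide_case_centre 0.85 [272.6 271.8] [ 0.4318 -0.121   0.009 ]
top bottle_pad_top 0.76 [281.6 224.3] [ 0.554  -0.1392  0.003 ]
top tape_pad_top 0.79 [328.6 221.2] [ 0.5636 -0.259   0.003 ]
top card_box_pad_top 0.69 [204.7 270.8] [0.4323 0.051  0.003 ]
top slide_case_pad_top 0.7 [155.4 222.2] [0.5552 0.1848 0.003 ]
side bottle_centre 0.77 [300.8 362.6] [0.4357 0.2155 0.0425]
side bottle_centre 0.3 [314.6 321.7] [0.4301 0.0868 0.0425]
side tape_centre 0.81 [265.9 314.2] [0.5627 0.0545 0.006 ]
side card_box_centre 0.72 [336.  241.1] [ 0.4373 -0.2694  0.014 ]
side card_box_centre 0.44 [352.4 158.7] [ 0.4603 -0.7574  0.014 ]
side slide_case_centre 0.63 [329.4 278.5] [ 0.4281 -0.1097  0.009 ]
side bottle_pad_top 0.88 [287.8 269.2] [ 0.5499 -0.1287  0.003 ]
side tape_pad_top 0.87 [295.5 244.6] [ 0.5535 -0.2402  0.003 ]
side card_box_pad_top 0.78 [315.8 320.6] [0.4346 0.0461 0.003 ]
side card_box_pad_top 0.22 [287.  271.6] [ 0.5497 -0.1184  0.003 ]
side slide_case_pad_top 0.66 [251.8 355.1] [0.5607 0.1872 0.003 ]
1.05
```

```bash
python3 - <<'E'
import cv2
im=cv2.imread('pics/top0.png')[195:300,120:360]
cv2.imwrite('pics/topz.png',cv2.resize(im,None,fx=3.3,fy=3.3,interpolation=cv2.INTER_CUBIC))
im=cv2.imread('pics/side0.png')[220:390,230:400]
cv2.imwrite('pics/sidez.png',cv2.resize(im,None,fx=3.5,fy=3.5,interpolation=cv2.INTER_CUBIC))
E
```

```text
(no output)
```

View pics/topz.png

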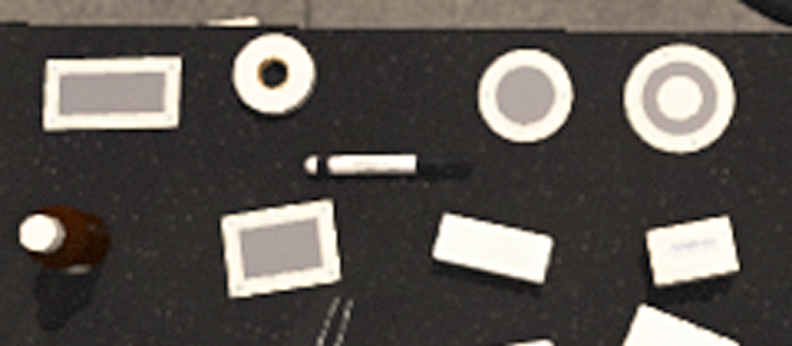

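View pics/sidez.png

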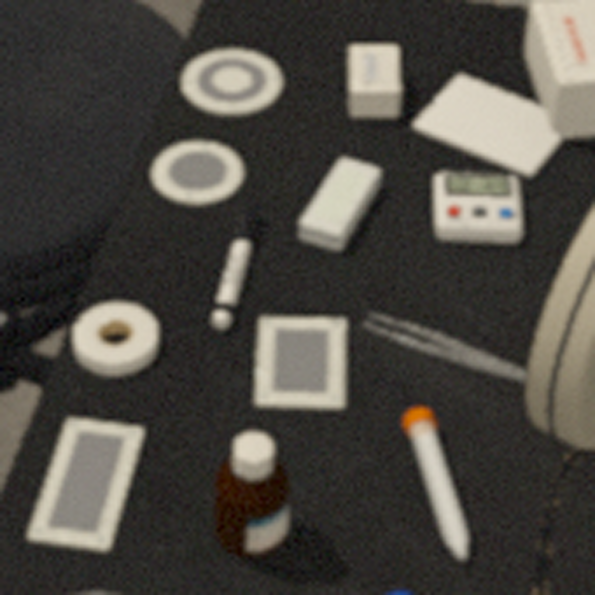

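```bash
cat >> h.py <<'E'
def state():
    s=robot.read_state();M=Rn.from_rotvec(s['orientation']).as_matrix()
    print('t',round(s['t'],2),'pos',np.round(s['tool_pos'],4),'jaw yaw',round(float(np.degrees(np.arctan2(M[1,1],M[0,1]))),2),'q',np.round(s['q'],2),'open',round(s['opening'],4),'F',np.round(s['force'],1))
    return s
def whites(im,C,z,thr=140,amin=150):
    h=im.min(2)
    m=(h>thr).astype(np.uint8)
    cs,_=cv2.findContours(m,cv2.RETR_EXTERNAL,cv2.CHAIN_APPROX_NONE)
    out=[]
    for c in cs:
        if cv2.contourArea(c)<amin: continue
        c=c[:,0,:];W=back(c,z,C)[:,:2]
        (a,b),(w,hh),an=cv2.minAreaRect((W*1000).astype(np.float32))
        if w>hh: w,hh,an=hh,w,an-90
        la=(an+90)%180  # long axis heading deg
        out.append((c.mean(0),(a,b),w,hh,la))
    return out
E
python3 - <<'E'
from h import *
s=state();M=Rn.from_rotvec(s['orientation']).as_matrix();print(M.round(3))
im=robot.read_camera('top');C=cam('top')
for z in (.003,.012,.018,.028):
  print('z',z)
  for o in whites(im,C,z):
    if 120<o[0][0]<360 and 195<o[0][1]<300: print(np.round(o[0],1),np.round(o[1],1),'w %.1f l %.1f la %.1f'%o[2:])
E
```

```text
t 1.05 pos [0.188  0.5698 0.1968] jaw yaw 71.73 q [ 1.17  0.13  1.49 -0.    1.52 -0.09] open 0.0931 F [ 0.7  0.4 -0.7]
[[-0.     0.313  0.95 ]
 [-0.     0.95  -0.313]
 [-1.    -0.     0.   ]]
z 0.003
[329.4 270.5] [ 437.8 -262.2] w 41.8 l 64.4 la 101.8
[268.8 269.6] [ 438.  -110.3] w 35.5 l 86.5 la 77.9
[204.6 270. ] [434.7  51.3] w 63.0 l 84.8 la 99.8
[153.3 222.8] [554.5 190. ] w 54.8 l 105.5 la 90.8
[278.9 223.5] [ 556.1 -132.5] w 70.2 l 71.7 la 90.8
[325.5 224.4] [ 555.3 -250.8] w 83.1 l 83.5 la 162.4
[202.3 216.7] [571.2  65.1] w 59.3 l 60.2 la 46.7
z 0.012
[329.4 270.5] [ 436.9 -262.3] w 41.5 l 63.9 la 101.8
[268.8 269.6] [ 437.1 -111.5] w 35.3 l 85.8 la 77.9
[204.6 270. ] [433.8  49. ] w 62.5 l 84.2 la 99.8
[153.3 222.8] [552.7 186.6] w 54.4 l 104.7 la 90.8
[278.9 223.5] [ 554.4 -133.5] w 69.6 l 71.2 la 90.8
[325.5 224.4] [ 553.5 -250.9] w 82.5 l 82.8 la 162.4
[202.3 216.7] [569.3  62.6] w 58.8 l 59.7 la 46.7
z 0.018
[329.4 270.5] [ 436.3 -262.3] w 41.3 l 63.6 la 101.8
[268.8 269.6] [ 436.5 -112.3] w 35.1 l 85.4 la 77.9
[204.6 270. ] [433.2  47.4] w 62.2 l 83.7 la 99.8
[153.3 222.8] [551.6 184.4] w 54.1 l 104.2 la 90.8
[278.9 223.5] [ 553.2 -134.1] w 69.3 l 70.8 la 90.8
[325.5 224.4] [ 552.4 -251. ] w 82.1 l 82.4 la 162.4
[202.3 216.7] [568.1  60.9] w 58.6 l 59.4 la 46.7
z 0.028
[329.4 270.5] [ 435.3 -262.3] w 41.0 l 63.0 la 101.8
[268.8 269.6] [ 435.5 -113.5] w 34.8 l 84.7 la 77.9
[204.6 270. ] [432.3  44.8] w 61.7 l 83.0 la 99.8
[153.3 222.8] [549.6 180.6] w 53.7 l 103.3 la 90.8
[278.9 223.5] [ 551.3 -135.2] w 68.7 l 70.2 la 90.8
[325.5 224.4] [ 550.4 -251.1] w 81.4 l 81.7 la 162.4
[202.3 216.7] [566.   58.2] w 58.1 l 58.9 la 46.7
```

Call:
play_rows --plan '[{"slide": [0,0,1],"roll": -1,"fingers": 1},{"slide": [0,0,1],"roll": -1,"fingers": 1},{"slide": [0,0,1],"roll": -1,"fingers": 1},{"slide": [0.7,-1,0],"roll": -0.5,"fingers": 1},{"slide": [0.7,-1,0],"roll": -0.5,"fingers": 1},{"slide": [0.7,-1,0],"roll": -0.5,"fingers": 1},{"slide": [0.7,-1,0],"roll": -0.5,"fingers": 1},{"slide": [0.7,-1,0],"roll": -0.5,"fingers": 1},{"slide": [0.7,-1,0],"roll": -0.5,"fingers": 1},{"slide": [0.7,-1,0],"roll": -0.5,"fingers": 1},{"slide": [0.7,-1,0],"roll": -0.5,"fingers": 1},{"slide": [0.7,-1,0],"roll": -0.5,"fingers": 1},{"slide": [0.7,-1,0],"roll": -0.5,"fingers": 1},{"slide": [0.7,-1,0],"roll": -0.5,"fingers": 1},{"slide": [0.7,-1,0],"roll": -0.5,"fingers": 1},{"slide": [0,0,0],"fingers": 1},{"slide": [0,0,0],"fingers": 1}]'

```text
$.plan[15]: bad value
```

```bash
python3 - <<'E'
from h import *
s=state()
im=robot.read_camera('wrist');C=cam('wrist',s);cv2.imwrite('pics/w1.png',im[:,:,::-1])
for r in robot.mark_of('wrist','bottle_centre')[:2]: print('b',round(r['p'],2),r['point'],back(r['point'],.0425,C).round(4))
for r in robot.regions_of('wrist','bottle_centre')[:1]: print(r['p'],r['extent'])
print('pred',proj([[.44,.21,.0],[.44,.21,.085]],C))
for o in whites(im,C,.003): print(np.round(o[0],1),np.round(o[1],1),'w %.1f l %.1f la %.1f'%o[2:])
E
```

```text
t 1.1 pos [0.188  0.5698 0.1968] jaw yaw 71.74 q [ 1.17  0.13  1.49  0.    1.52 -0.09] open 0.0929 F [ 0.3 -0.1  0.6]
pred [[ 88.51585558 518.01981634]
 [ 39.67399662 598.63133284]]
[235.8 434.9] [388.5 405.3] w 95.9 l 210.7 la 71.7
[375.2 341. ] [330.5 576.6] w 20.8 l 29.4 la 97.1
[284.3 340.5] [298.9 492.5] w 22.7 l 36.7 la 71.7
[101.3 186.9] [124.3 381.3] w 191.5 l 198.5 la 76.0
```

View pics/w1.png

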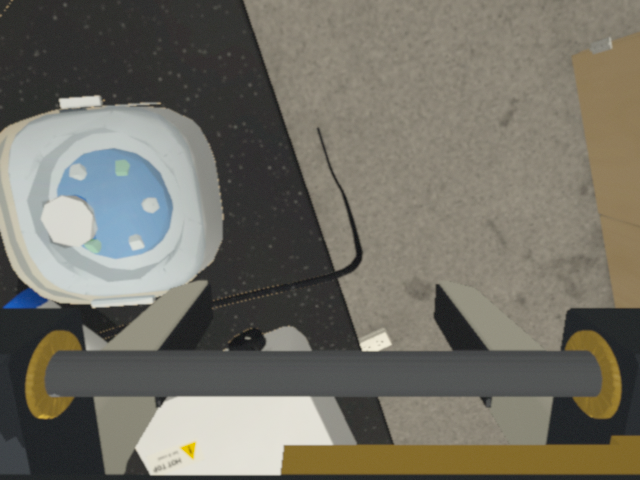

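The call was refused because every row needs a roll value, so the arm has not moved (the picture is unchanged). I'll repeat it with all fields filled in.

Call:
play_rows --plan '[{"slide": [0,0,1],"roll": -1,"fingers": 1},{"slide": [0,0,1],"roll": -1,"fingers": 1},{"slide": [0,0,1],"roll": -1,"fingers": 1},{"slide": [0.7,-1,0],"roll": -0.5,"fingers": 1},{"slide": [0.7,-1,0],"roll": -0.5,"fingers": 1},{"slide": [0.7,-1,0],"roll": -0.5,"fingers": 1},{"slide": [0.7,-1,0],"roll": -0.5,"fingers": 1},{"slide": [0.7,-1,0],"roll": -0.5,"fingers": 1},{"slide": [0.7,-1,0],"roll": -0.5,"fingers": 1},{"slide": [0.7,-1,0],"roll": -0.5,"fingers": 1},{"slide": [0.7,-1,0],"roll": -0.5,"fingers": 1},{"slide": [0.7,-1,0],"roll": -0.5,"fingers": 1},{"slide": [0.7,-1,0],"roll": -0.5,"fingers": 1},{"slide": [0.7,-1,0],"roll": -0.5,"fingers": 1},{"slide": [0.7,-1,0],"roll": -0.5,"fingers": 1},{"slide": [0,0,0],"roll": 0,"fingers": 1},{"slide": [0,0,0],"roll": 0,"fingers": 1}]'

```text
t: 3.38
tool_pos: [0.4398, 0.2101, 0.2869]
orientation: [1.213, 1.208, -1.212]
force: [0.1, 0.1, 0.3]
opening: 0.093
```

```bash
python3 - <<'E'
from h import *
s=state()
im=robot.read_camera('wrist');C=cam('wrist',s);cv2.imwrite('pics/w2.png',im[:,:,::-1])
for r in robot.mark_of('wrist','bottle_centre')[:2]: print('b',round(r['p'],2),r['point'],back(r['point'],.0425,C).round(4))
for r in robot.regions_of('wrist','bottle_centre')[:1]: print(r['p'],r['extent'])
print('pred',proj([[.44,.21,.0],[.44,.21,.085]],C))
for o in whites(im,C,.003): print(np.round(o[0],1),np.round(o[1],1),'w %.1f l %.1f la %.1f'%o[2:])
E
```

```text
t 3.38 pos [0.4398 0.2101 0.2869] jaw yaw -0.24 q [ 0.34 -0.2   1.65  0.    1.69  0.34] open 0.093 F [0.1 0.1 0.3]
b 0.72 [320.1, 201.4] [[0.437  0.209  0.0425]]
b 0.5 [321.7, 323.3] [[0.4379 0.0732 0.0425]]
0.83 [317.4, 201.4, 46.1, 52.0]
pred [[323.04980584 194.41471751]
 [322.93449655 207.76191436]]
[240.5 454.1] [ 328.3 -136.9] w 64.9 l 68.9 la 9.8
[413.2 437.9] [ 555.9 -105.3] w 24.3 l 65.4 la 179.8
[324.  431.7] [440.6 -99.4] w 35.7 l 42.9 la 78.2
[425.1 319.6] [560.3  57.9] w 37.9 l 61.9 la 105.5
[319.5 320.5] [434.4  54.7] w 62.4 l 83.3 la 100.0
[ 18.7 296.7] [78.5 90.9] w 27.9 l 49.9 la 179.8
[215.9 245. ] [316.9 152.8] w 15.2 l 111.1 la 112.3
[318.2 209.3] [434.2 193.3] w 28.5 l 29.3 la 179.8
[423.9 208.1] [553.5 192.8] w 54.2 l 104.1 la 92.3
[249.3  53.5] [371.4 357.6] w 121.7 l 409.5 la 7.7
[38.8 33.4] [150.5 376.8] w 68.7 l 82.2 la 174.2
```

View pics/w2.png

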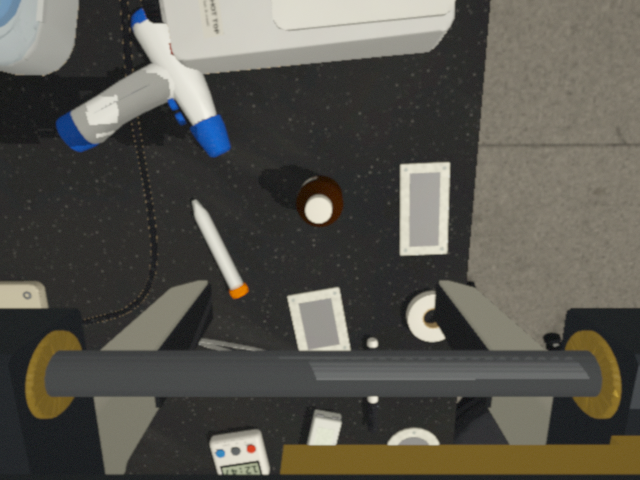

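The bottle stands at pixel (318,201) with its cap at (318,209), the slide pad is at (425,208) and the card pad at (320,320). The wrist measurement agrees with the top camera to about 3 mm. Next I grip the bottle.

Call:
play_rows --plan '[{"slide": [-0.13,-0.04,-0.5],"roll": 0,"fingers": 1},{"slide": [0,0,-1],"roll": 0,"fingers": 1},{"slide": [0,0,-1],"roll": 0,"fingers": 1},{"slide": [0,0,-1],"roll": 0,"fingers": 1},{"slide": [0,0,-1],"roll": 0,"fingers": 1},{"slide": [0,0,-1],"roll": 0,"fingers": 1},{"slide": [0,0,-1],"roll": 0,"fingers": 1},{"slide": [0,0,-1],"roll": 0,"fingers": 1},{"slide": [0,0,-1],"roll": 0,"fingers": 1},{"slide": [0,0,-0.35],"roll": 0,"fingers": 1},{"slide": [0,0,0],"roll": 0,"fingers": 1},{"slide": [0,0,0],"roll": 0,"fingers": 0.2},{"slide": [0,0,0],"roll": 0,"fingers": 0},{"slide": [0,0,0],"roll": 0,"fingers": -0.2},{"slide": [0,0,0],"roll": 0,"fingers": -1},{"slide": [0,0,0],"roll": 0,"fingers": -1},{"slide": [0,0,0],"roll": 0,"fingers": -1},{"slide": [0,0,0],"roll": 0,"fingers": -1}]' --squeeze 10

```text
t: 5.78
tool_pos: [0.4362, 0.2086, 0.0214]
orientation: [1.213, 1.207, -1.213]
force: [1.0, 0.2, 0.9]
opening: 0.0467
```

```bash
python3 - <<'E'
from h import *
s=state()
im=robot.read_camera('wrist');cv2.imwrite('pics/w3.png',im[:,:,::-1])
E
```

```text
t 5.78 pos [0.4362 0.2086 0.0214] jaw yaw -0.27 q [ 0.34 -0.02  1.98 -0.    1.18  0.34] open 0.0467 F [1.  0.2 0.9]
```

View pics/w3.png

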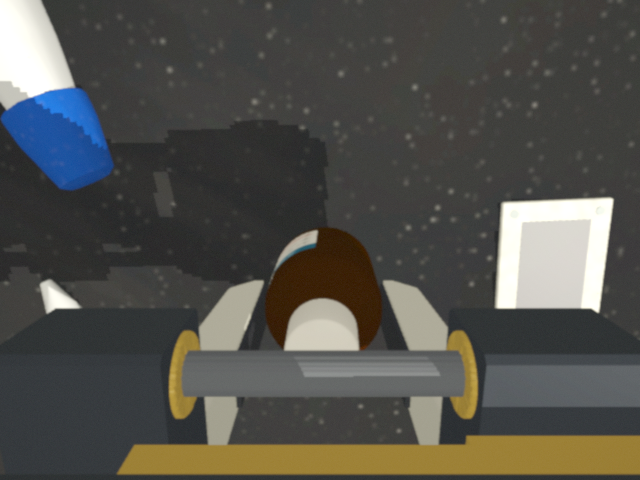

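The bottle is held centrally between the fingers (cap near (321,325)). Now I lift it and carry it past the bottle pad so I can see the pad.

Call:
play_rows --plan '[{"slide": [0,0,0.5],"roll": 0,"fingers": -1},{"slide": [0,0,1],"roll": 0,"fingers": -1},{"slide": [0,0,1],"roll": 0,"fingers": -1},{"slide": [0,0,1],"roll": 0,"fingers": -1},{"slide": [0,0,1],"roll": 0,"fingers": -1},{"slide": [0.15,-0.5,0.5],"roll": 0,"fingers": -1},{"slide": [0.3,-0.95,0],"roll": 0,"fingers": -1},{"slide": [0.3,-0.95,0],"roll": 0,"fingers": -1},{"slide": [0.3,-0.95,0],"roll": 0,"fingers": -1},{"slide": [0.3,-0.95,0],"roll": 0,"fingers": -1},{"slide": [0.3,-0.95,0],"roll": 0,"fingers": -1},{"slide": [0.3,-0.95,0],"roll": 0,"fingers": -1},{"slide": [0.3,-0.95,0],"roll": 0,"fingers": -1},{"slide": [0.3,-0.95,0],"roll": 0,"fingers": -1},{"slide": [0.3,-0.95,0],"roll": 0,"fingers": -1},{"slide": [0.3,-0.95,0],"roll": 0,"fingers": -1},{"slide": [0.3,-0.95,0],"roll": 0,"fingers": -1},{"slide": [0.3,-0.95,0],"roll": 0,"fingers": -1},{"slide": [0.25,-1,0],"roll": 0,"fingers": -1},{"slide": [0,0,0],"roll": 0,"fingers": -1}]'

```text
t: 8.32
tool_pos: [0.5553, -0.1811, 0.1707]
orientation: [1.214, 1.207, -1.216]
force: [-0.6, 0.6, -0.9]
opening: 0.0467
```

```bash
python3 - <<'E'
from h import *
s=state()
im=robot.read_camera('wrist');C=cam('wrist',s);cv2.imwrite('pics/w4.png',im[:,:,::-1])
for o in whites(im,C,.003): print(np.round(o[0],1),np.round(o[1],1),'w %.1f l %.1f la %.1f'%o[2:])
for n in ['bottle_pad_top','slide_case_centre']:
  for r in robot.mark_of('wrist',n)[:2]: print(n,round(r['p'],2),np.round(r['point'],1),back(r['point'],H[n],C).round(4))
# if bottle axis at TCP: expected shoulder far edge
p=s['tool_pos'];print(proj([[p[0],p[1]+.024,p[2]-.021+.06],[p[0],p[1],p[2]-.021+.085]],C))
E
```

```text
t 8.32 pos [ 0.5553 -0.1811  0.1707] jaw yaw -0.43 q [-0.4   0.1   1.57 -0.    1.47 -0.39] open 0.0467 F [-0.6  0.6 -0.9]
[321.1 337.6] [ 553.1 -292.3] w 28.1 l 63.7 la 179.6
[184.1 295.9] [ 430.2 -260.4] w 51.4 l 54.0 la 17.4
[ 56.4 280.1] [ 321.8 -259.2] w 112.5 l 122.0 la 68.9
[ 45.4 162.1] [ 325.3 -130.4] w 66.2 l 71.8 la 9.9
[323.5 151.5] [ 556.2 -129.3] w 71.2 l 71.3 la 135.0
[170.3 124.2] [ 433.4 -109.6] w 39.1 l 86.5 la 78.1
[248.9  21. ] [500.1 -31.1] w 12.2 l 30.3 la 91.6
bottle_pad_top 0.76 [323.2 150. ] [[ 0.556  -0.1273  0.003 ]]
slide_case_centre 0.84 [175.1 126.9] [[ 0.4385 -0.1081  0.009 ]]
[[320.84665424 258.70265958]
 [320.94306778 352.4164048 ]]
```

View pics/w4.png

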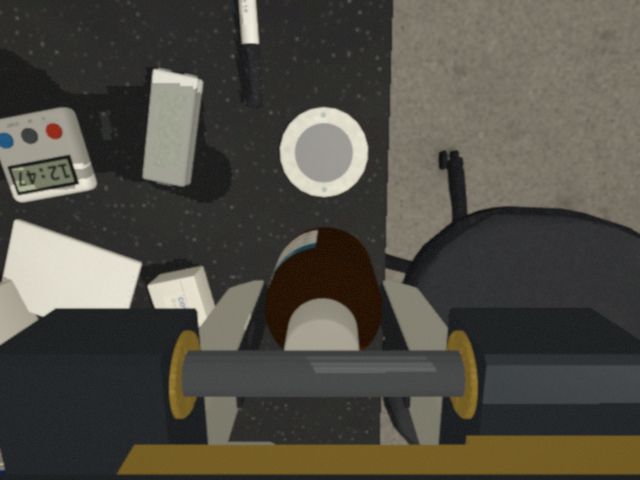

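The bottle pad is clear at (323,151), with the silhouette centred in it. It measures (0.556, −0.129), and the pad width of 71 mm agrees with the 72 mm given. I lower the bottle onto it.

Call:
play_rows --plan '[{"slide": [0.02,0.8,0],"roll": 0,"fingers": -1},{"slide": [0,0.93,0],"roll": 0,"fingers": -1},{"slide": [0,0,-0.8],"roll": 0,"fingers": -1},{"slide": [0,0,-1],"roll": 0,"fingers": -1},{"slide": [0,0,-1],"roll": 0,"fingers": -1},{"slide": [0,0,-1],"roll": 0,"fingers": -1},{"slide": [0,0,-0.6],"roll": 0,"fingers": -1},{"slide": [0,0,-0.3],"roll": 0,"fingers": -1},{"slide": [0,0,-0.15],"roll": 0,"fingers": -1},{"slide": [0,0,0],"roll": 0,"fingers": -1},{"slide": [0,0,0],"roll": 0,"fingers": -1}]'

```text
t: 9.85
tool_pos: [0.5575, -0.1268, 0.0268]
orientation: [1.213, 1.206, -1.212]
force: [-0.4, -0.0, -0.6]
opening: 0.0466
```

```bash
python3 - <<'E'
from h import *
s=state()
E
```

```text
t 9.85 pos [ 0.5575 -0.1268  0.0268] jaw yaw -0.27 q [-0.31  0.2   1.73 -0.    1.21 -0.31] open 0.0466 F [-0.4 -0.  -0.6]
```

Call:
play_rows --plan '[{"slide": [-0.04,-0.08,0],"roll": 0,"fingers": -1},{"slide": [0,0,-0.07],"roll": 0,"fingers": -1},{"slide": [0,0,0],"roll": 0,"fingers": -1},{"slide": [0,0,0],"roll": 0,"fingers": -1}]'

```text
t: 10.35
tool_pos: [0.556, -0.1292, 0.0243]
orientation: [1.213, 1.206, -1.212]
force: [-0.5, -2.3, 4.2]
opening: 0.0466
```

```bash
python3 - <<'E'
from h import *
s=state()
im=robot.read_camera('wrist');cv2.imwrite('pics/w5.png',im[:,:,::-1])
E
```

```text
t 10.35 pos [ 0.556  -0.1292  0.0243] jaw yaw -0.27 q [-0.32  0.2   1.74 -0.    1.2  -0.31] open 0.0466 F [-0.5 -2.3  4.2]
```

View pics/w5.png

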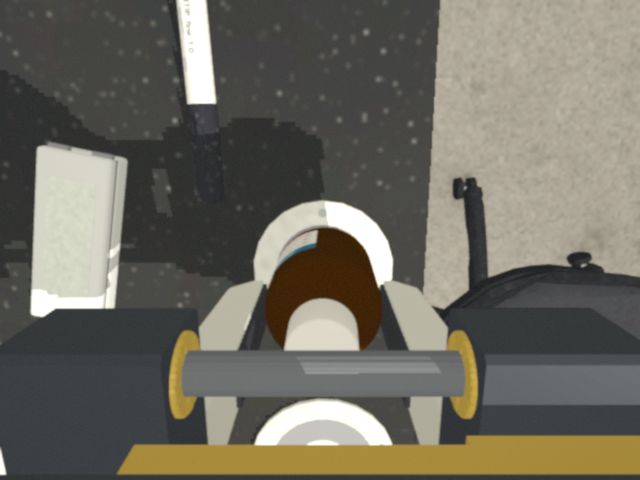

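The bottle touches down (Fz about 4 N) and is centred on the pad: the pad rim at row 202 leaves an even margin of about 12.8 mm, and left and right are symmetric about column 324. I release it and go above the tape.

Call:
play_rows --plan '[{"slide": [0,0,0],"roll": 0,"fingers": 0.2},{"slide": [0,0,0],"roll": 0,"fingers": 0.6},{"slide": [0,0,0],"roll": 0,"fingers": 1},{"slide": [0,0,0],"roll": 0,"fingers": 1},{"slide": [0,0,0.5],"roll": 0,"fingers": 1},{"slide": [0,0,1],"roll": 0,"fingers": 1},{"slide": [0,0,1],"roll": 0,"fingers": 1},{"slide": [0,0,1],"roll": 0,"fingers": 1},{"slide": [0,0,1],"roll": 0,"fingers": 1},{"slide": [0,0,1],"roll": 0,"fingers": 1},{"slide": [0.07,1,0],"roll": 0,"fingers": 1},{"slide": [0.07,1,0],"roll": 0,"fingers": 1},{"slide": [0.07,1,0],"roll": 0,"fingers": 1},{"slide": [0.07,1,0],"roll": 0,"fingers": 1},{"slide": [0.07,1,0],"roll": 0,"fingers": 1},{"slide": [0.07,1,0],"roll": 0,"fingers": 1},{"slide": [0,0.4,0],"roll": 0,"fingers": 1},{"slide": [0,0,0],"roll": 0,"fingers": 1},{"slide": [0,0,0],"roll": 0,"fingers": 1}]'

```text
t: 12.78
tool_pos: [0.5682, 0.0621, 0.189]
orientation: [1.213, 1.206, -1.213]
force: [0.1, -0.1, -0.1]
opening: 0.093
```

```bash
python3 - <<'E'
from h import *
s=state()
im=robot.read_camera('wrist');C=cam('wrist',s);cv2.imwrite('pics/w6.png',im[:,:,::-1])
for o in whites(im,C,.012): print(np.round(o[0],1),np.round(o[1],1),'w %.1f l %.1f la %.1f'%o[2:])
for n in ['tape_centre']:
  for r in robot.mark_of('wrist',n)[:2]: print(n,round(r['p'],2),np.round(r['point'],1),back(r['point'],H[n],C).round(4))
im=robot.read_camera('top');cv2.imwrite('pics/t6.png',cv2.resize(im[195:300,120:360,::-1],None,fx=3.3,fy=3.3))
E
```

```text
t 12.78 pos [0.5682 0.0621 0.189 ] jaw yaw -0.3 q [ 0.02  0.06  1.58 -0.    1.5   0.02] open 0.093 F [ 0.1 -0.1 -0.1]
[340.8 405.9] [ 585.7 -133.3] w 10.8 l 26.1 la 90.5
[184.9 411.2] [ 430.6 -136.2] w 36.9 l 40.8 la 78.2
[249.7 294.9] [501.  -15.1] w 12.3 l 66.6 la 91.5
[324.  208.4] [569.4  65.5] w 59.3 l 59.9 la 89.7
[173.6 219.1] [438.   55.9] w 61.1 l 82.0 la 100.0
[ 24.4 111. ] [322.5 148.2] w 16.9 l 89.8 la 112.1
[403.5  33.7] [633.1 203.1] w 15.7 l 53.6 la 98.0
[303.8  58.3] [554.2 185.2] w 53.0 l 89.9 la 92.2
```

View pics/w6.png

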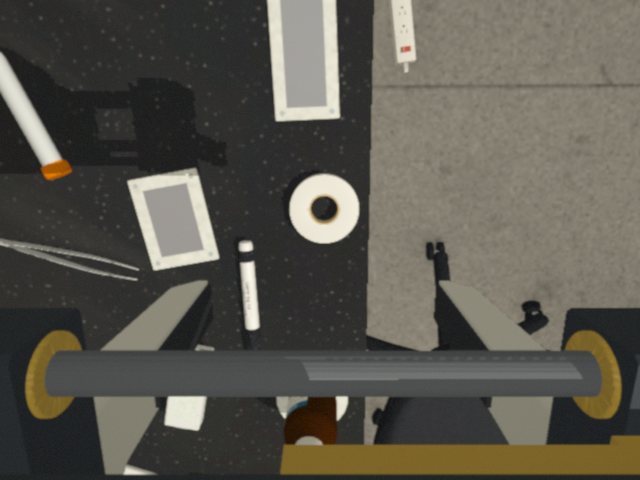

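View pics/t6.png

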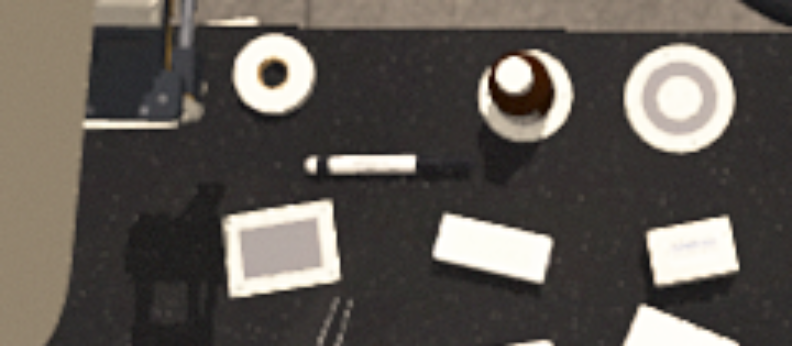

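The bottle stands on its pad in both views. The tape is at (324,208) in the wrist picture. Its wrist y is 3 mm above the top camera's value, the same bias as on the pads, so I correct for it consistently.

Call:
play_rows --plan '[{"slide": [0.04,0.02,-0.6],"roll": 0,"fingers": 1},{"slide": [0,0,-1],"roll": 0,"fingers": 1},{"slide": [0,0,-1],"roll": 0,"fingers": 1},{"slide": [0,0,-1],"roll": 0,"fingers": 1},{"slide": [0,0,-1],"roll": 0,"fingers": 1},{"slide": [0,0,-1],"roll": 0,"fingers": 1},{"slide": [0,0,-0.4],"roll": 0,"fingers": 1},{"slide": [0,0,-0.17],"roll": 0,"fingers": 1},{"slide": [0,0,0],"roll": 0,"fingers": 1},{"slide": [0,0,0],"roll": 0,"fingers": 0.4},{"slide": [0,0,0],"roll": 0,"fingers": 0.3},{"slide": [0,0,0],"roll": 0,"fingers": 0},{"slide": [0,0,0],"roll": 0,"fingers": -1},{"slide": [0,0,0],"roll": 0,"fingers": -1},{"slide": [0,0,0],"roll": 0,"fingers": -1}]' --squeeze 10

```text
t: 14.8
tool_pos: [0.5693, 0.0637, 0.0036]
orientation: [1.213, 1.207, -1.213]
force: [-0.7, -0.0, 0.3]
opening: 0.0377
```

```bash
python3 - <<'E'
from h import *
s=state()
im=robot.read_camera('wrist');cv2.imwrite('pics/w7.png',im[:,:,::-1])
E
```

```text
t 14.8 pos [0.5693 0.0637 0.0036] jaw yaw -0.27 q [ 0.02  0.24  1.74 -0.    1.17  0.03] open 0.0377 F [-0.7 -0.   0.3]
```

View pics/w7.png

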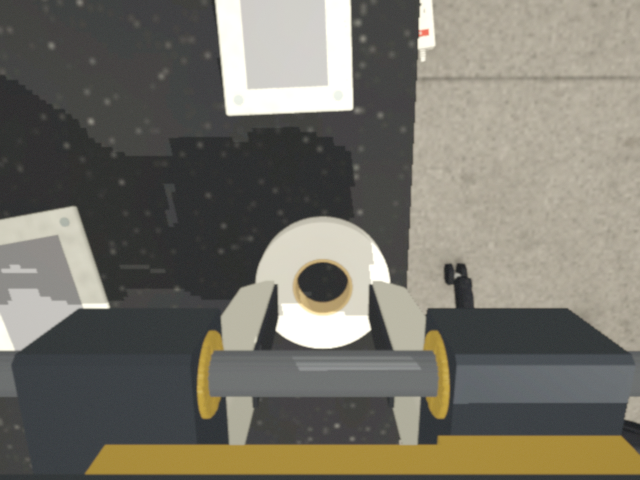

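```bash
python3 - <<'E'
from h import *
s=state()
im=robot.read_camera('wrist');C=cam('wrist',s);cv2.imwrite('pics/w8.png',im[:,:,::-1])
for z in(.0,.012): print(back([[323,217],[323,284],[323,348],[257,283],[390,283]],z,C).round(4))
p=s['tool_pos']; 
for dz in (0,.019,.012): print(proj([[p[0]-.0188,p[1]+.0075,p[2]+dz],[p[0]-.0188,p[1]-.0075,p[2]+dz],[p[0]-.03,p[1],p[2]+dz]],C).round(0))
state()
E
```

```text
t 14.85 pos [0.5693 0.0637 0.0036] jaw yaw -0.27 q [ 0.02  0.24  1.74 -0.    1.17  0.03] open 0.0338 F [-0.8  0.3  0.8]
[[0.5699 0.0946 0.    ]
 [0.5698 0.062  0.    ]
 [0.5696 0.0282 0.    ]
 [0.5383 0.0627 0.    ]
 [0.6018 0.0624 0.    ]]
[[0.57   0.097  0.012 ]
 [0.5698 0.0665 0.012 ]
 [0.5697 0.0348 0.012 ]
 [0.5403 0.0671 0.012 ]
 [0.5998 0.0668 0.012 ]]
[[281. 268.]
 [282. 299.]
 [258. 284.]]
[[277. 283.]
 [278. 315.]
 [251. 299.]]
[[279. 277.]
 [280. 309.]
 [254. 293.]]
t 14.9 pos [0.5693 0.0637 0.0036] jaw yaw -0.27 q [0.02 0.24 1.74 0.   1.17 0.03] open 0.0296 F [-0.4 -1.   0.2]
```

View pics/w8.png

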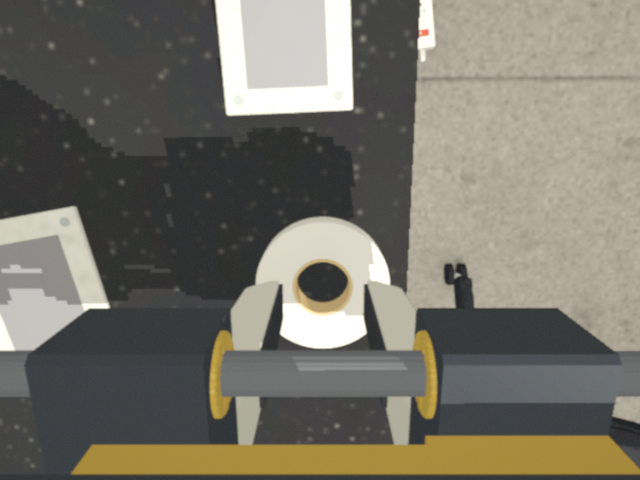

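The tape has not moved (same place). The fingers closed above it: the tips evidently retract along the tool axis when open, so the TCP height has to be lower for wide grips. I lift, open to about 67 mm, then feel down.

Call:
play_rows --plan '[{"slide": [0,0,0.6],"roll": 0,"fingers": -0.3},{"slide": [0,-0.04,0.1],"roll": 0,"fingers": 0.45},{"slide": [0,0,0],"roll": 0,"fingers": 0.45},{"slide": [0,0,0],"roll": 0,"fingers": 0.45},{"slide": [0,0,0],"roll": 0,"fingers": 0.45},{"slide": [0,0,0],"roll": 0,"fingers": 0.45},{"slide": [0,0,0],"roll": 0,"fingers": 0.45},{"slide": [0,0,-0.5],"roll": 0,"fingers": 0.45},{"slide": [0,0,-0.3],"roll": 0,"fingers": 0.45},{"slide": [0,0,0],"roll": 0,"fingers": 0.45},{"slide": [0,0,0],"roll": 0,"fingers": 0.45}]'

```text
t: 16.27
tool_pos: [0.5693, 0.0625, 0.0005]
orientation: [1.212, 1.207, -1.213]
force: [0.1, -0.1, -0.4]
opening: 0.0674
```

```bash
python3 - <<'E'
from h import *
s=state()
im=robot.read_camera('wrist');C=cam('wrist',s);cv2.imwrite('pics/w9.png',im[:,:,::-1])
E
```

```text
t 16.27 pos [5.693e-01 6.250e-02 5.000e-04] jaw yaw -0.27 q [ 0.02  0.24  1.74 -0.    1.16  0.02] open 0.0674 F [ 0.1 -0.1 -0.4]
```

View pics/w9.png

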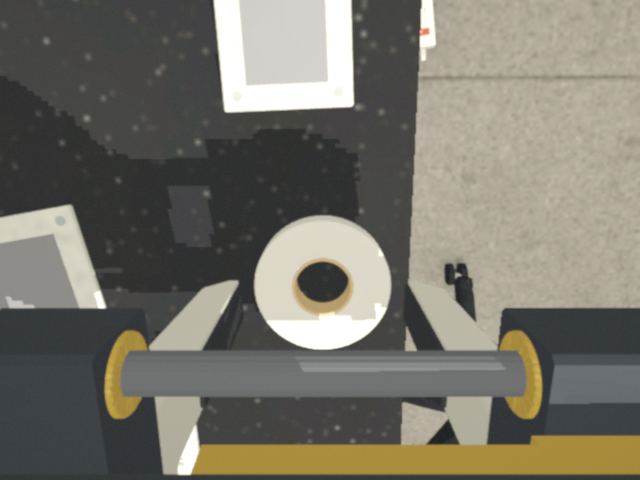

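Call:
play_rows --plan '[{"slide": [0,0,-0.1],"roll": 0,"fingers": 0.45},{"slide": [0,0,-0.1],"roll": 0,"fingers": 0.45},{"slide": [0,0,0],"roll": 0,"fingers": 0.45}]'

```text
t: 16.7
tool_pos: [0.569, 0.0625, -0.0057]
orientation: [1.212, 1.207, -1.213]
force: [-0.9, 0.1, 0.4]
opening: 0.0675
```

Call:
play_rows --plan '[{"slide": [0,0,-0.04],"roll": 0,"fingers": 0.45},{"slide": [0,0,0],"roll": 0,"fingers": 0.45}]'

```text
t: 16.95
tool_pos: [0.5693, 0.0625, -0.0066]
orientation: [1.213, 1.207, -1.213]
force: [0.4, 0.5, 1.2]
opening: 0.0675
```

Call:
play_rows --plan '[{"slide": [0,0,-0.05],"roll": 0,"fingers": 0.45},{"slide": [0,0,0],"roll": 0,"fingers": 0.45}]'

```text
t: 17.2
tool_pos: [0.5692, 0.0625, -0.0082]
orientation: [1.212, 1.207, -1.213]
force: [-0.6, -0.0, 0.1]
opening: 0.0674
```

Call:
play_rows --plan '[{"slide": [0,0,-0.05],"roll": 0,"fingers": 0.45},{"slide": [0,0,0],"roll": 0,"fingers": 0.45}]'

```text
t: 17.45
tool_pos: [0.5692, 0.0625, -0.0097]
orientation: [1.213, 1.207, -1.213]
force: [0.1, 0.6, 0.1]
opening: 0.0677
```

Call:
play_rows --plan '[{"slide": [0,0,0],"roll": 0,"fingers": 0.3},{"slide": [0,0,0],"roll": 0,"fingers": 0.2},{"slide": [0,0,0],"roll": 0,"fingers": 0.2}]' --squeeze 8

```text
t: 17.82
tool_pos: [0.5697, 0.0625, -0.009]
orientation: [1.213, 1.207, -1.212]
force: [-0.8, 0.7, 5.0]
opening: 0.0561
```

```bash
python3 - <<'E'
from h import *
s=state()
im=robot.read_camera('wrist');C=cam('wrist',s);cv2.imwrite('pics/w10.png',im[:,:,::-1])
E
```

```text
t 17.82 pos [ 0.5697  0.0625 -0.009 ] jaw yaw -0.26 q [0.02 0.25 1.74 0.   1.14 0.02] open 0.0561 F [-0.8  0.7  5. ]
```

View pics/w10.png

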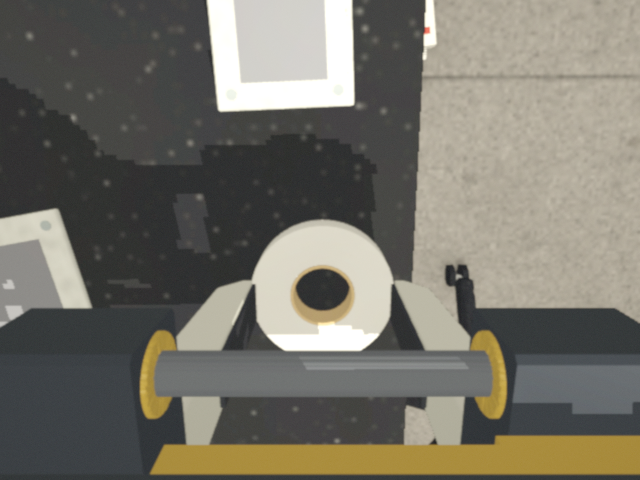

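Call:
play_rows --plan '[{"slide": [0,0,0],"roll": 0,"fingers": 0.1},{"slide": [0,0,0],"roll": 0,"fingers": 0.1}]'

```text
t: 18.12
tool_pos: [0.5696, 0.0625, -0.009]
orientation: [1.213, 1.207, -1.212]
force: [-1.6, 0.4, 5.7]
opening: 0.0517
```

```bash
python3 - <<'E'
from h import *
s=state()
im=robot.read_camera('side');cv2.imwrite('pics/s10.png',cv2.resize(im[200:380,180:420,::-1],None,fx=3.2,fy=3.2,interpolation=cv2.INTER_CUBIC))
E
```

```text
t 18.12 pos [ 0.5696  0.0625 -0.009 ] jaw yaw -0.26 q [0.02 0.25 1.74 0.   1.14 0.02] open 0.0517 F [-1.6  0.4  5.7]
```

View pics/s10.png

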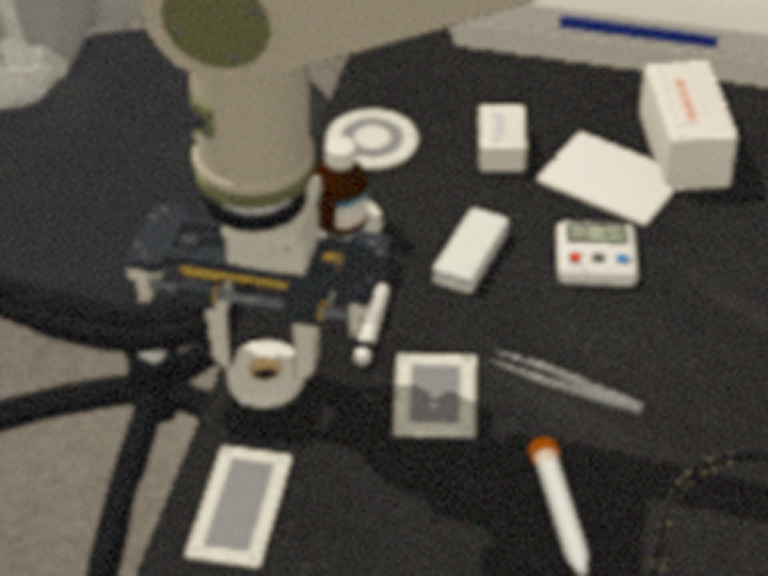

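The side view shows the fingertips resting on the rim of the tape (about 5 N), so at 56 mm opening the tips sit about 21 mm above the TCP. I reopen and feel further down.

Call:
play_rows --plan '[{"slide": [0,0,0.3],"roll": 0,"fingers": 0.1},{"slide": [0,0,0],"roll": 0,"fingers": 0.5},{"slide": [0,0,0],"roll": 0,"fingers": 0.5},{"slide": [0,0,0],"roll": 0,"fingers": 0.5},{"slide": [0,0,-0.4],"roll": 0,"fingers": 0.5},{"slide": [0,0,-0.05],"roll": 0,"fingers": 0.5},{"slide": [0,0,0],"roll": 0,"fingers": 0.5}]'

```text
t: 19.05
tool_pos: [0.5688, 0.0625, -0.0148]
orientation: [1.212, 1.208, -1.214]
force: [-0.3, 1.2, -0.3]
opening: 0.0697
```

Call:
play_rows --plan '[{"slide": [0,0,-0.05],"roll": 0,"fingers": 0.5},{"slide": [0,0,0],"roll": 0,"fingers": 0.5}]'

```text
t: 19.3
tool_pos: [0.5694, 0.0625, -0.0155]
orientation: [1.213, 1.207, -1.213]
force: [0.3, 0.5, 0.2]
opening: 0.0696
```

Call:
play_rows --plan '[{"slide": [0,0,-0.05],"roll": 0,"fingers": 0.5},{"slide": [0,0,0],"roll": 0,"fingers": 0.5}]'

```text
t: 19.55
tool_pos: [0.5693, 0.0625, -0.0171]
orientation: [1.213, 1.207, -1.213]
force: [0.4, -0.5, 0.9]
opening: 0.0695
```

Call:
play_rows --plan '[{"slide": [0,0,-0.05],"roll": 0,"fingers": 0.5},{"slide": [0,0,0],"roll": 0,"fingers": 0.5}]'

```text
t: 19.8
tool_pos: [0.5692, 0.0625, -0.0187]
orientation: [1.212, 1.207, -1.213]
force: [-0.0, 0.4, -0.0]
opening: 0.0697
```

Call:
play_rows --plan '[{"slide": [0,0,-0.05],"roll": 0,"fingers": 0.5},{"slide": [0,0,0],"roll": 0,"fingers": 0.5}]'

```text
t: 20.05
tool_pos: [0.5692, 0.0625, -0.0203]
orientation: [1.212, 1.207, -1.213]
force: [-0.1, -0.5, 0.5]
opening: 0.0699
```

```bash
python3 - <<'E'
from h import *
s=state()
im=robot.read_camera('wrist');cv2.imwrite('pics/w11.png',im[:,:,::-1])
im=robot.read_camera('side');cv2.imwrite('pics/s11.png',cv2.resize(im[270:350,210:340,::-1],None,fx=6,fy=6,interpolation=cv2.INTER_CUBIC))
E
```

```text
t 20.05 pos [ 0.5692  0.0625 -0.0203] jaw yaw -0.27 q [ 0.02  0.27  1.75 -0.    1.12  0.02] open 0.0699 F [-0.1 -0.5  0.5]
```

View pics/w11.png

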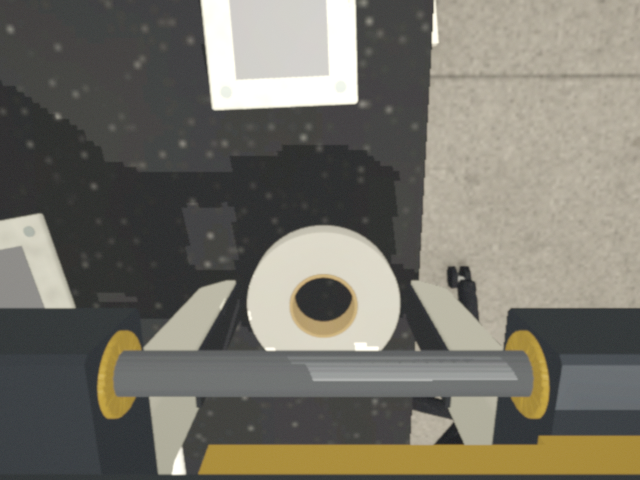

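View pics/s11.png

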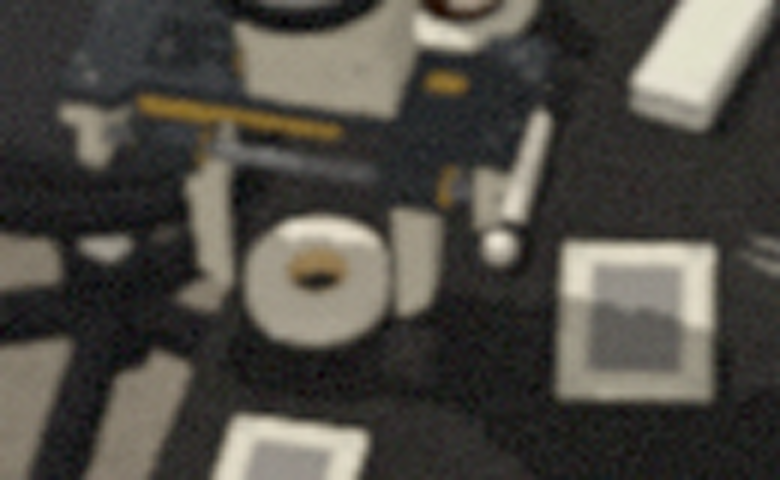

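The side view now shows both fingers alongside the tape (rows 190–310 of the crop) with the tips near the table, so I close.

Call:
play_rows --plan '[{"slide": [0,0,0],"roll": 0,"fingers": 0.3},{"slide": [0,0,0],"roll": 0,"fingers": 0.1},{"slide": [0,0,0],"roll": 0,"fingers": 0.1}]'

```text
t: 20.52
tool_pos: [0.5694, 0.0625, -0.02]
orientation: [1.213, 1.207, -1.212]
force: [0.3, -0.7, 1.1]
opening: 0.0595
```

Call:
play_rows --plan '[{"slide": [0,0,0],"roll": 0,"fingers": -1},{"slide": [0,0,0],"roll": 0,"fingers": -1}]' --squeeze 10

```text
t: 20.78
tool_pos: [0.5694, 0.0625, -0.02]
orientation: [1.213, 1.207, -1.213]
force: [1.1, 0.4, 1.1]
opening: 0.0599
```

Call:
play_rows --plan '[{"slide": [0,0,0.3],"roll": 0,"fingers": -1},{"slide": [0,0,0.8],"roll": 0,"fingers": -1},{"slide": [0,0,1],"roll": 0,"fingers": -1},{"slide": [0,0,1],"roll": 0,"fingers": -1},{"slide": [0,0,1],"roll": 0,"fingers": -1},{"slide": [0,0,1],"roll": 0,"fingers": -1}]'

```text
t: 21.52
tool_pos: [0.5693, 0.0625, 0.1346]
orientation: [1.213, 1.207, -1.212]
force: [0.9, -0.3, -0.2]
opening: 0.0597
```

Call:
play_rows --plan '[{"slide": [-0.03,-0.5,0],"roll": 0,"fingers": -1},{"slide": [-0.03,-0.95,0],"roll": 0,"fingers": -1},{"slide": [-0.03,-0.95,0],"roll": 0,"fingers": -1},{"slide": [-0.03,-0.95,0],"roll": 0,"fingers": -1},{"slide": [-0.03,-0.95,0],"roll": 0,"fingers": -1},{"slide": [-0.03,-0.95,0],"roll": 0,"fingers": -1},{"slide": [-0.03,-0.95,0],"roll": 0,"fingers": -1},{"slide": [-0.03,-0.95,0],"roll": 0,"fingers": -1},{"slide": [-0.03,-0.95,0],"roll": 0,"fingers": -1},{"slide": [-0.03,-0.95,0],"roll": 0,"fingers": -1},{"slide": [-0.03,-0.95,0],"roll": 0,"fingers": -1},{"slide": [-0.03,-0.95,0],"roll": 0,"fingers": -1},{"slide": [-0.03,-0.95,0],"roll": 0,"fingers": -1},{"slide": [-0.03,-0.45,0],"roll": 0,"fingers": -1},{"slide": [0,0,0],"roll": 0,"fingers": -1},{"slide": [0,0,0],"roll": 0,"fingers": -1}]'

```text
t: 23.52
tool_pos: [0.5566, -0.3072, 0.1325]
orientation: [1.213, 1.208, -1.212]
force: [0.3, 0.9, -0.9]
opening: 0.0594
```

```bash
python3 - <<'E'
from h import *
s=state()
im=robot.read_camera('wrist');C=cam('wrist',s);cv2.imwrite('pics/w12.png',im[:,:,::-1])
for o in whites(im,C,.003): print(np.round(o[0],1),np.round(o[1],1),'w %.1f l %.1f la %.1f'%o[2:])
for n in ['tape_pad_top']:
  for r in robot.mark_of('wrist',n)[:2]: print(n,round(r['p'],2),np.round(r['point'],1),back(r['point'],H[n],C).round(4))
E
```

```text
t 23.52 pos [ 0.5566 -0.3072  0.1325] jaw yaw -0.24 q [-0.59  0.26  1.46  0.    1.42 -0.58] open 0.0594 F [ 0.3  0.9 -0.9]
[242.3 421.8] [ 481.8 -480.3] w 48.1 l 61.6 la 179.8
[437.  318.3] [ 646.3 -386.4] w 30.9 l 85.7 la 131.0
[208.8 318. ] [ 466.4 -385.5] w 31.4 l 85.9 la 48.9
[  4.9 261.1] [ 311.  -335.6] w 13.2 l 35.7 la 79.0
[322.3 296.5] [ 556.6 -360.7] w 104.7 l 121.4 la 179.0
[148.1 162.9] [ 429.  -261.8] w 51.6 l 67.4 la 101.5
[320.9 144.3] [ 555.8 -248.8] w 83.3 l 84.0 la 87.8
[ 41.1 141.3] [ 349.6 -247.8] w 69.1 l 82.3 la 69.9
[321.    7.1] [ 556.2 -159.2] w 12.9 l 55.2 la 179.7
[17.   5.2] [ 352.1 -156. ] w 8.6 l 27.2 la 179.7
tape_pad_top 0.73 [317.6 141.9] [[ 0.5532 -0.2458  0.003 ]]
```

View pics/w12.png

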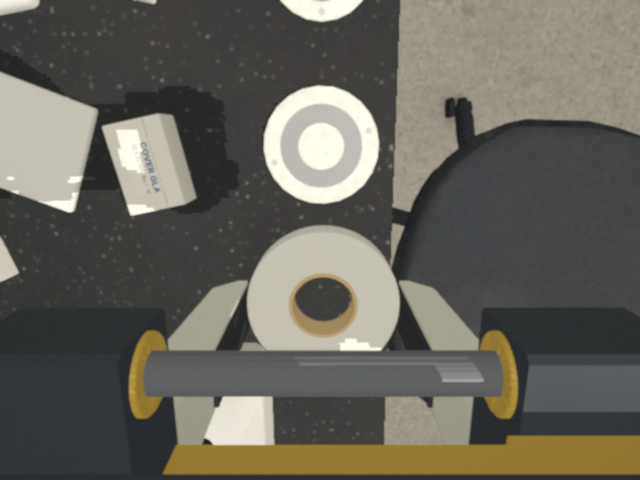

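The tape pad is at (321,144): (0.556, −0.249) by the wrist camera and −0.251 by the top camera, width 84 mm. The tape is still flat in the jaws. I place it.

Call:
play_rows --plan '[{"slide": [-0.03,0.86,0],"roll": 0,"fingers": -1},{"slide": [0,1,-0.3],"roll": 0,"fingers": -1},{"slide": [0,0,-1],"roll": 0,"fingers": -1},{"slide": [0,0,-1],"roll": 0,"fingers": -1},{"slide": [0,0,-1],"roll": 0,"fingers": -1},{"slide": [0,0,-1],"roll": 0,"fingers": -1},{"slide": [0,0,-0.4],"roll": 0,"fingers": -1},{"slide": [0,0,-0.1],"roll": 0,"fingers": -1},{"slide": [0,0,0],"roll": 0,"fingers": -1},{"slide": [0,0,0],"roll": 0,"fingers": -1}]'

```text
t: 24.88
tool_pos: [0.5569, -0.2528, -0.0095]
orientation: [1.213, 1.205, -1.212]
force: [-0.0, -1.1, -1.3]
opening: 0.0599
```

```bash
python3 - <<'E'
from h import *
s=state()
im=robot.read_camera('wrist');cv2.imwrite('pics/w13.png',im[:,:,::-1])
E
```

```text
t 24.88 pos [ 0.5569 -0.2528 -0.0095] jaw yaw -0.26 q [-0.51  0.34  1.63  0.    1.16 -0.51] open 0.0599 F [-0.  -1.1 -1.3]
```

View pics/w13.png

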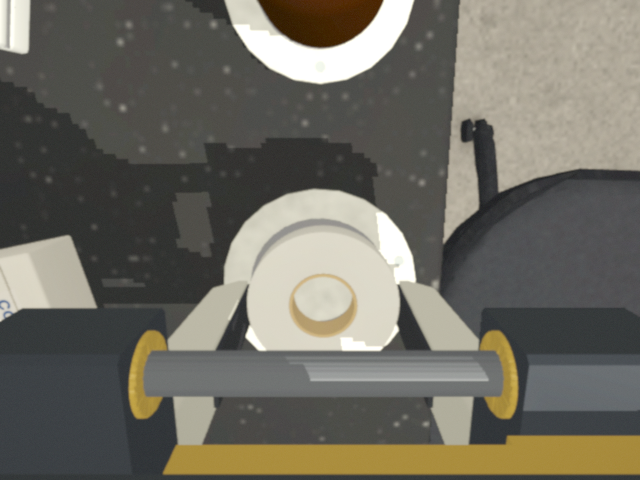

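Call:
play_rows --plan '[{"slide": [-0.05,0.04,-0.1],"roll": 0,"fingers": -1},{"slide": [0,0,-0.1],"roll": 0,"fingers": -1},{"slide": [0,0,-0.03],"roll": 0,"fingers": -1},{"slide": [0,0,0],"roll": 0,"fingers": -1},{"slide": [0,0,0],"roll": 0,"fingers": -1}]'

```text
t: 25.55
tool_pos: [0.5543, -0.251, -0.0173]
orientation: [1.212, 1.207, -1.213]
force: [-3.8, 2.6, 7.4]
opening: 0.0594
```

```bash
python3 - <<'E'
from h import *
s=state()
im=robot.read_camera('wrist');C=cam('wrist',s);cv2.imwrite('pics/w14.png',im[:,:,::-1])
print(proj([[s['tool_pos'][0]+a,-.2488+b,.003] for a,b in((-.042,0),(.042,0),(0,.042))],C).round(0))
E
```

```text
t 25.55 pos [ 0.5543 -0.251  -0.0173] jaw yaw -0.26 q [-0.51  0.35  1.64 -0.    1.15 -0.5 ] open 0.0594 F [-3.8  2.6  7.4]
[[222. 296.]
 [421. 295.]
 [321. 196.]]
```

View pics/w14.png

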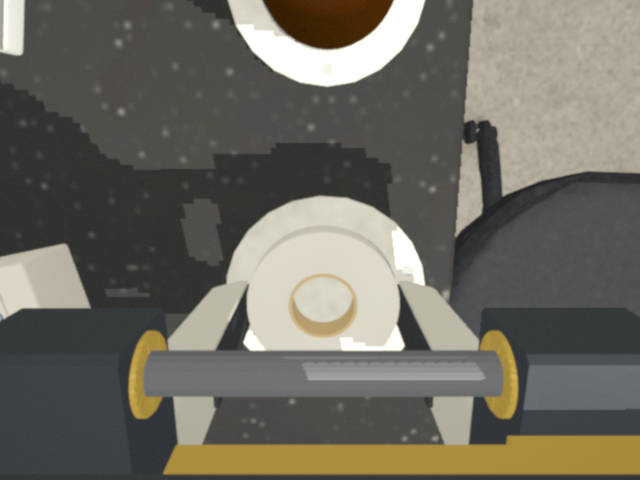

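Call:
play_rows --plan '[{"slide": [0,0,0.03],"roll": 0,"fingers": -1},{"slide": [0.035,0,0],"roll": 0,"fingers": -1},{"slide": [0,0,-0.02],"roll": 0,"fingers": -1},{"slide": [0,0,0],"roll": 0,"fingers": -1}]'

```text
t: 26.1
tool_pos: [0.5553, -0.251, -0.0172]
orientation: [1.212, 1.207, -1.213]
force: [-3.6, 1.3, 6.2]
opening: 0.0596
```

```bash
python3 - <<'E'
from h import *
s=state()
E
```

```text
t 26.1 pos [ 0.5553 -0.251  -0.0172] jaw yaw -0.26 q [-0.51  0.35  1.64 -0.    1.15 -0.5 ] open 0.0596 F [-3.6  1.3  6.2]
```

Call:
play_rows --plan '[{"slide": [0,0,0],"roll": 0,"fingers": 0.4},{"slide": [0,0,0],"roll": 0,"fingers": 0.7},{"slide": [0,0,0],"roll": 0,"fingers": 1},{"slide": [0,0,0.2],"roll": 0,"fingers": 1},{"slide": [0,0,0.8],"roll": 0,"fingers": 1},{"slide": [0,0,1],"roll": 0,"fingers": 1},{"slide": [0,0,1],"roll": 0,"fingers": 1},{"slide": [0,0,1],"roll": 0,"fingers": 1},{"slide": [0,0,1],"roll": 0,"fingers": 1},{"slide": [0,0,1],"roll": 0,"fingers": 1},{"slide": [0,0,1],"roll": 0,"fingers": 1},{"slide": [-0.8,-0.07,0],"roll": 0.3,"fingers": 1},{"slide": [-0.8,-0.07,0],"roll": 0.3,"fingers": 1},{"slide": [-0.8,-0.07,0],"roll": 0.3,"fingers": 1},{"slide": [-0.8,-0.07,0],"roll": 0.3,"fingers": 1},{"slide": [-0.8,-0.07,0],"roll": 0.3,"fingers": 1},{"slide": [0,0,0],"roll": 0,"fingers": 1},{"slide": [0,0,0],"roll": 0,"fingers": 1}]'

```text
t: 28.35
tool_pos: [0.436, -0.2616, 0.1928]
orientation: [1.058, 1.298, -1.057]
force: [0.6, -0.3, -0.1]
opening: 0.0929
```

```bash
python3 - <<'E'
from h import *
s=state()
im=robot.read_camera('wrist');C=cam('wrist',s);cv2.imwrite('pics/w15.png',im[:,:,::-1])
for z in (.003,.012,.028):
  print(z)
  for o in whites(im,C,z): 
    if o[0][1]<300: print(np.round(o[0],1),np.round(o[1],1),'w %.1f l %.1f la %.1f'%o[2:])
for n in ['card_box_centre']:
  for r in robot.mark_of('wrist',n)[:2]: print(n,round(r['p'],2),np.round(r['point'],1),back(r['point'],H[n],C).round(4))
im=robot.read_camera('top');cv2.imwrite('pics/t15.png',cv2.resize(im[195:300,120:360,::-1],None,fx=3.3,fy=3.3))
E
```

```text
t 28.35 pos [ 0.436  -0.2616  0.1928] jaw yaw 11.67 q [-0.64 -0.12  1.75  0.    1.51 -0.85] open 0.0929 F [ 0.6 -0.3 -0.1]
0.003
[454.4 221. ] [ 555.3 -248.9] w 82.6 l 83.1 la 9.6
[322.  212.2] [ 436.3 -264.8] w 42.7 l 65.0 la 101.7
[485.4 115.9] [ 555.1 -155.1] w 20.3 l 62.7 la 177.8
[158.9 186.1] [ 294.7 -281.5] w 148.2 l 231.2 la 35.8
[543.8  73.6] [ 593.3 -111.9] w 30.4 l 31.7 la 11.6
[500.9  44.9] [552.5 -98.6] w 7.6 l 23.2 la 11.6
[233.3  42. ] [ 333.8 -141.3] w 17.5 l 36.6 la 9.6
[358.7  37.3] [ 435.3 -114.7] w 35.0 l 71.9 la 78.0
[235.6  31.7] [ 330.4 -136. ] w 51.6 l 67.5 la 11.6
0.012
[454.4 221. ] [ 552.1 -247.6] w 80.6 l 81.1 la 9.6
[322.  212.2] [ 436.  -263.1] w 41.7 l 63.5 la 101.7
[485.4 115.9] [ 552. -156.] w 19.8 l 61.2 la 177.8
[158.9 186.1] [ 297.7 -279.4] w 144.6 l 225.7 la 35.8
[543.8  73.6] [ 589.3 -113.9] w 29.7 l 30.9 la 11.6
[500.9  44.9] [ 549.5 -100.8] w 7.4 l 22.6 la 11.6
[233.3  42. ] [ 335.9 -142.5] w 17.1 l 35.7 la 9.6
[358.7  37.3] [ 435.  -116.6] w 34.1 l 70.2 la 78.0
[235.6  31.7] [ 332.6 -137.4] w 50.4 l 65.9 la 11.6
0.028
[454.4 221. ] [ 546.5 -245.3] w 77.1 l 77.6 la 9.6
[322.  212.2] [ 435.4 -260.1] w 39.9 l 60.7 la 101.7
[485.4 115.9] [ 546.4 -157.6] w 19.0 l 58.5 la 177.8
[158.9 186.1] [ 303.2 -275.7] w 138.4 l 215.9 la 35.8
[543.8  73.6] [ 582.  -117.3] w 28.4 l 29.6 la 11.6
[500.9  44.9] [ 543.9 -104.9] w 7.1 l 21.6 la 11.6
[233.3  42. ] [ 339.6 -144.7] w 16.3 l 34.2 la 9.6
[358.7  37.3] [ 434.5 -119.9] w 32.6 l 67.2 la 78.0
[235.6  31.7] [ 336.5 -139.8] w 48.2 l 63.1 la 11.6
card_box_centre 0.59 [321.4 210.7] [[ 0.4349 -0.2606  0.014 ]]
```

View pics/w15.png

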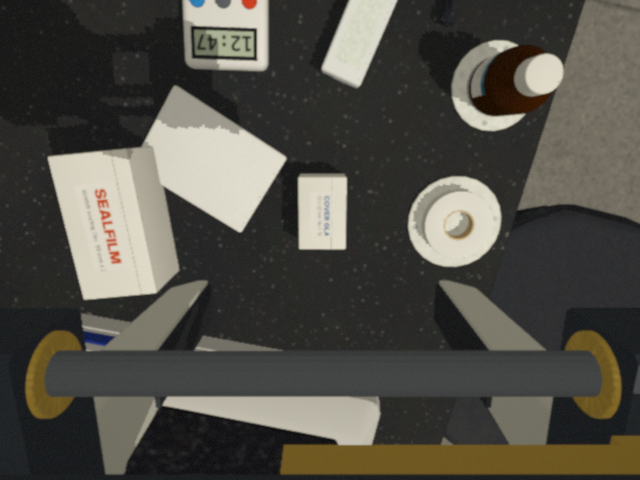

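View pics/t15.png

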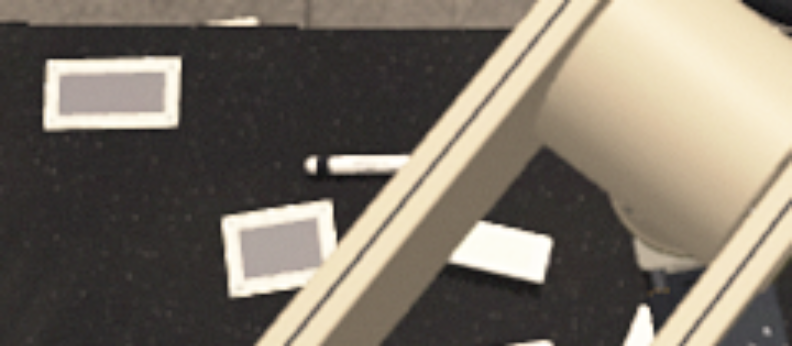

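The tape sits centred on its pad (454,221), the bottle is upright on its own, and the card box is at (322,212). The jaws are at 11.7°, the box's width is along them and its length is at 101.7°, so they are aligned. I grip the box.

Call:
play_rows --plan '[{"slide": [-0.03,-0.03,-0.6],"roll": 0,"fingers": 0.4},{"slide": [0,0,-1],"roll": 0,"fingers": 0.4},{"slide": [0,0,-1],"roll": 0,"fingers": 0.4},{"slide": [0,0,-1],"roll": 0,"fingers": 0.4},{"slide": [0,0,-1],"roll": 0,"fingers": 0.4},{"slide": [0,0,-1],"roll": 0,"fingers": 0.4},{"slide": [0,0,-0.6],"roll": 0,"fingers": 0.4},{"slide": [0,0,-0.3],"roll": 0,"fingers": 0.4},{"slide": [0,0,-0.1],"roll": 0,"fingers": 0.4},{"slide": [0,0,0],"roll": 0,"fingers": 0.4},{"slide": [0,0,0],"roll": 0,"fingers": 0},{"slide": [0,0,0],"roll": 0,"fingers": -0.2},{"slide": [0,0,0],"roll": 0,"fingers": -0.2}]' --squeeze 8

```text
t: 30.12
tool_pos: [0.4347, -0.2626, -0.0053]
orientation: [1.057, 1.298, -1.057]
force: [0.5, -0.1, 0.3]
opening: 0.0402
```

```bash
python3 - <<'E'
from h import *
s=state()
im=robot.read_camera('wrist');cv2.imwrite('pics/w16.png',im[:,:,::-1])
E
```

```text
t 30.12 pos [ 0.4347 -0.2626 -0.0053] jaw yaw 11.73 q [-0.64  0.08  1.93  0.    1.13 -0.85] open 0.0402 F [ 0.5 -0.1  0.3]
```

View pics/w16.png

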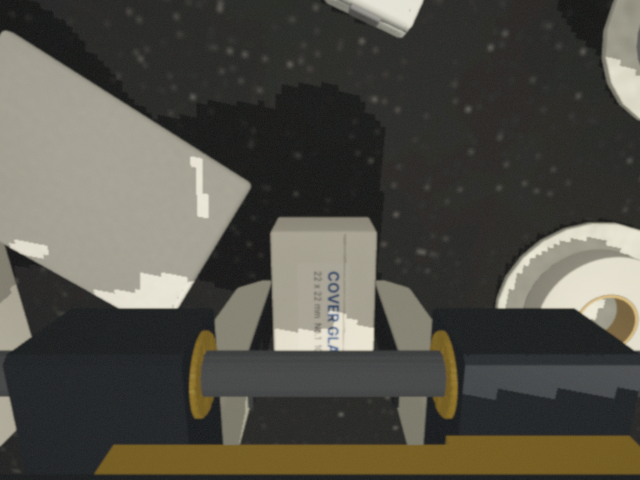

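The card box is held straight between the jaws (opening 40.2 mm). I lift it and carry it toward the card pad.

Call:
play_rows --plan '[{"slide": [0,0,0],"roll": 0,"fingers": -1},{"slide": [0,0,0.3],"roll": 0,"fingers": -1},{"slide": [0,0,0.8],"roll": 0,"fingers": -1},{"slide": [0,0,1],"roll": 0,"fingers": -1},{"slide": [0,0,1],"roll": 0,"fingers": -1},{"slide": [0,0,1],"roll": 0,"fingers": -1},{"slide": [0,0.5,0.4],"roll": 0,"fingers": -1},{"slide": [0,1,0],"roll": -0.23,"fingers": -1},{"slide": [0,1,0],"roll": 0,"fingers": -1},{"slide": [0,1,0],"roll": 0,"fingers": -1},{"slide": [0,1,0],"roll": 0,"fingers": -1},{"slide": [0,1,0],"roll": 0,"fingers": -1},{"slide": [0,1,0],"roll": 0,"fingers": -1},{"slide": [0,1,0],"roll": 0,"fingers": -1},{"slide": [0,0.6,0],"roll": 0,"fingers": -1},{"slide": [0,0,0],"roll": 0,"fingers": -1},{"slide": [0,0,0],"roll": 0,"fingers": -1}]' --squeeze 10

```text
t: 32.3
tool_pos: [0.434, -0.0194, 0.1289]
orientation: [1.08, 1.287, -1.081]
force: [0.6, -0.1, -0.8]
opening: 0.04
```

```bash
python3 - <<'E'
from h import *
s=state()
im=robot.read_camera('wrist');C=cam('wrist',s);cv2.imwrite('pics/w17.png',im[:,:,::-1])
for o in whites(im,C,.003): 
    if o[0][1]<300: print(np.round(o[0],1),np.round(o[1],1),'w %.1f l %.1f la %.1f'%o[2:])
E
```

```text
t 32.3 pos [ 0.434  -0.0194  0.1289] jaw yaw 9.92 q [-0.16 -0.29  2.01 -0.    1.42 -0.34] open 0.04 F [ 0.6 -0.1 -0.8]
[323.  299.6] [442.6 -68. ] w 109.8 l 172.1 la 10.0
[410.7 235.6] [501.4 -17.4] w 13.7 l 68.7 la 91.5
[423.3 173.9] [499.9  31.2] w 8.4 l 13.1 la 0.6
[183.5 147.7] [333.4  18.5] w 8.9 l 129.6 la 160.4
[601.9 234.5] [631.    2.9] w 84.0 l 201.0 la 110.4
[341.2 123.3] [434.7  54. ] w 63.0 l 83.8 la 99.9
[625.9  55.2] [613.  132.5] w 27.4 l 66.8 la 110.4
[546.1  13.6] [555.6 147. ] w 20.1 l 56.2 la 9.9
[209.4   8.1] [334.4 114.2] w 11.9 l 17.0 la 19.6
```

View pics/w17.png

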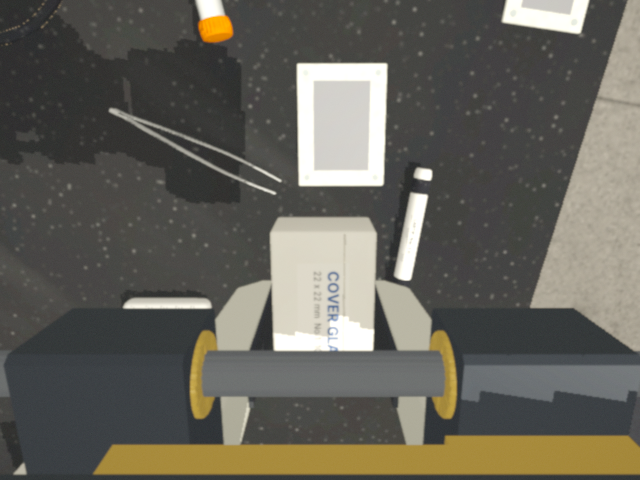

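The card pad is at (341,123), measured length direction 99.9° and jaws 9.9°, so it lines up. The far edge of the held box falls at row 218, just where a box centred on the TCP should, so the small y bias belongs to the wrist camera at longer range. I use y = 0.0515.

Call:
play_rows --plan '[{"slide": [0.02,1,0],"roll": 0,"fingers": -1},{"slide": [0,1,0],"roll": 0,"fingers": -1},{"slide": [0,0.36,-0.5],"roll": 0,"fingers": -1},{"slide": [0,0,-1],"roll": 0,"fingers": -1},{"slide": [0,0,-1],"roll": 0,"fingers": -1},{"slide": [0,0,-1],"roll": 0,"fingers": -1},{"slide": [0,0,-0.5],"roll": 0,"fingers": -1},{"slide": [0,0,-0.2],"roll": 0,"fingers": -1},{"slide": [0,0,0],"roll": 0,"fingers": -1},{"slide": [0,0,0],"roll": 0,"fingers": -1},{"slide": [0,0,0],"roll": 0,"fingers": -1}]'

```text
t: 33.72
tool_pos: [0.436, 0.0514, 0.0043]
orientation: [1.082, 1.285, -1.08]
force: [0.3, -0.4, -0.6]
opening: 0.0401
```

```bash
python3 - <<'E'
from h import *
s=state()
im=robot.read_camera('wrist');cv2.imwrite('pics/w18.png',im[:,:,::-1])
E
```

```text
t 33.73 pos [0.436  0.0514 0.0043] jaw yaw 9.9 q [ 0.   -0.12  2.11 -0.    1.15 -0.17] open 0.0401 F [ 0.3 -0.4 -0.6]
```

View pics/w18.png

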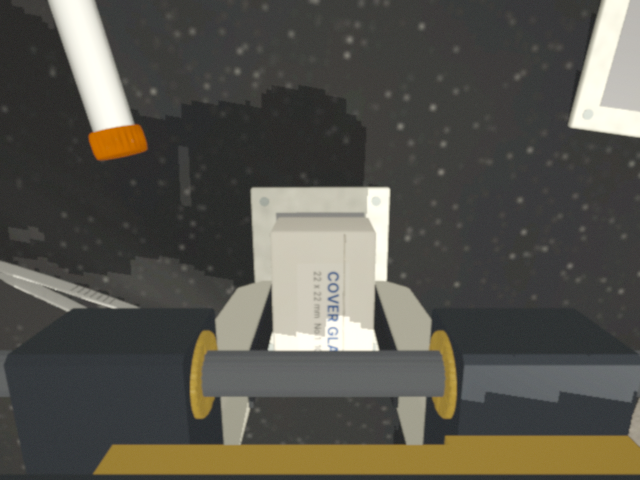

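Call:
play_rows --plan '[{"slide": [-0.045,0,-0.1],"roll": 0,"fingers": -1},{"slide": [0,0,-0.1],"roll": 0,"fingers": -1},{"slide": [0,0,0],"roll": 0,"fingers": -1},{"slide": [0,0,0],"roll": 0,"fingers": -1}]'

```text
t: 34.28
tool_pos: [0.4337, 0.0514, -0.0028]
orientation: [1.081, 1.286, -1.081]
force: [0.1, 0.2, -0.6]
opening: 0.0398
```

```bash
python3 - <<'E'
from h import *
s=state()
im=robot.read_camera('wrist');C=cam('wrist',s);cv2.imwrite('pics/w19.png',im[:,:,::-1])
p=s['tool_pos'];a=np.radians(9.9);ux=np.array([np.cos(a),np.sin(a)]);uy=np.array([-ux[1],ux[0]])
f=lambda w,l,z:[*(p[:2]+ux*w+uy*l),z]
print('pad far corners if centred',proj([f(-.031,.042,.003),f(.031,.042,.003)],C).round(0),'box foot',proj([f(-.02,.031,.003),f(.02,.031,.003)],C).round(0))
E
```

```text
t 34.27 pos [ 0.4337  0.0514 -0.0028] jaw yaw 9.9 q [ 0.   -0.12  2.12  0.    1.14 -0.17] open 0.0398 F [ 0.1  0.2 -0.6]
pad far corners if centred [[250. 196.]
 [394. 196.]] box foot [[276. 221.]
 [367. 221.]]
```

View pics/w19.png

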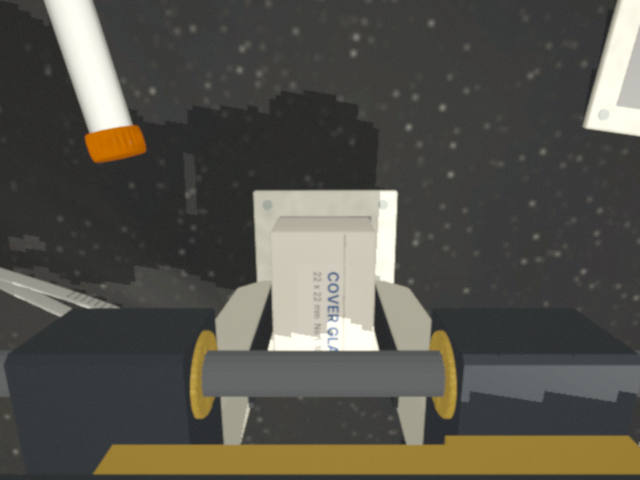

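Call:
play_rows --plan '[{"slide": [0.03,0.01,0],"roll": 0,"fingers": -1},{"slide": [0,0,-0.03],"roll": 0,"fingers": -1},{"slide": [0,0,0],"roll": 0,"fingers": -1},{"slide": [0,0,0],"roll": 0,"fingers": -1}]'

```text
t: 34.83
tool_pos: [0.4346, 0.0517, -0.0029]
orientation: [1.081, 1.286, -1.081]
force: [-5.8, 0.1, 10.9]
opening: 0.04
```

```bash
python3 - <<'E'
from h import *
s=state()
im=robot.read_camera('wrist');cv2.imwrite('pics/w20.png',cv2.resize(im[170:360,220:430,::-1],None,fx=3,fy=3))
E
```

```text
t 34.83 pos [ 0.4346  0.0517 -0.0029] jaw yaw 9.9 q [ 0.   -0.11  2.12 -0.    1.14 -0.17] open 0.04 F [-5.8  0.1 10.9]
```

View pics/w20.png

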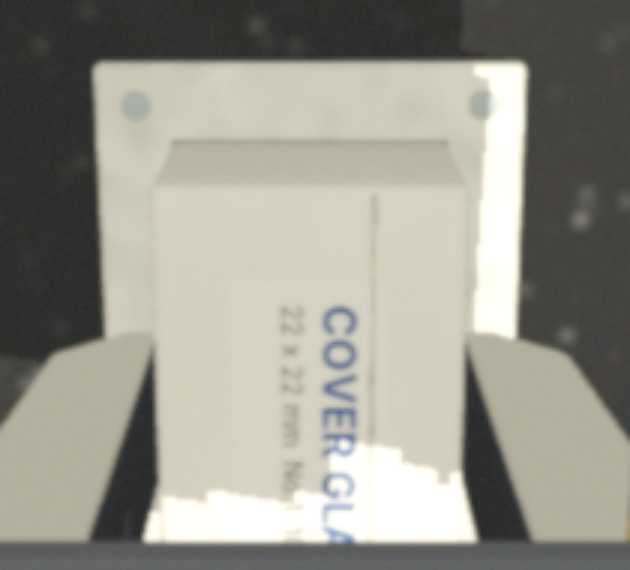

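The box sits square on its pad, with even side margins and 11.7 mm at the far end, and no grey showing. I release and go above the slide case.

Call:
play_rows --plan '[{"slide": [0,0,0.02],"roll": 0,"fingers": 0},{"slide": [0,0,0],"roll": 0,"fingers": 0.3},{"slide": [0,0,0],"roll": 0,"fingers": 0.3},{"slide": [0,0,0.3],"roll": 0,"fingers": 0.3},{"slide": [0,0,1],"roll": 0,"fingers": 0.3},{"slide": [0,0,1],"roll": 0,"fingers": 0.5},{"slide": [0,0,1],"roll": 0,"fingers": 0.5},{"slide": [0,0,1],"roll": 0,"fingers": 0.5},{"slide": [0,0,1],"roll": 0,"fingers": 0.5},{"slide": [0,0,1],"roll": 0,"fingers": 0.5},{"slide": [0,-0.92,0],"roll": -0.46,"fingers": 0.5},{"slide": [0,-0.92,0],"roll": -0.46,"fingers": 0.5},{"slide": [0,-0.92,0],"roll": -0.46,"fingers": 0.5},{"slide": [0,-0.92,0],"roll": -0.46,"fingers": 0.5},{"slide": [0,-0.92,0],"roll": -0.46,"fingers": 0.5},{"slide": [0,-0.92,0],"roll": -0.46,"fingers": 0.5},{"slide": [0,0,0],"roll": 0,"fingers": 0.5},{"slide": [0,0,0],"roll": 0,"fingers": 0.5}]'

```text
t: 37.12
tool_pos: [0.4346, -0.1135, 0.1863]
orientation: [1.364, 1.101, -1.363]
force: [-0.5, 0.6, 0.0]
opening: 0.0698
```

```bash
python3 - <<'E'
from h import *
s=state()
im=robot.read_camera('wrist');C=cam('wrist',s);cv2.imwrite('pics/w21.png',im[:,:,::-1])
for z in (.003,.012,.018):
  print(z)
  for o in whites(im,C,z,thr=120): 
    if o[0][1]<300: print(np.round(o[0],1),np.round(o[1],1),'w %.1f l %.1f la %.1f'%o[2:])
for n in ['slide_case_centre']:
  for r in robot.mark_of('wrist',n)[:2]: print(n,round(r['p'],2),np.round(r['point'],1),back(r['point'],H[n],C).round(4))
E
```

```text
t 37.12 pos [ 0.4346 -0.1135  0.1863] jaw yaw -12.15 q [-0.37 -0.29  1.9   0.    1.53 -0.16] open 0.0698 F [-0.5  0.6  0. ]
0.003
[213.6 273.8] [ 327.7 -149. ] w 18.9 l 47.6 la 10.0
[215.9 260.6] [ 329.5 -140.9] w 69.8 l 86.3 la 99.9
[498.2 219.6] [ 585.7 -154.6] w 31.5 l 33.0 la 142.2
[452.5 193.5] [ 550.6 -124.8] w 56.9 l 71.7 la 49.8
[323.8 208.3] [ 435.8 -112.4] w 35.7 l 88.8 la 78.0
[376.3  77.4] [500.9 -14.3] w 12.3 l 67.8 la 91.8
[282.6  29. ] [437.1  41.5] w 59.9 l 62.4 la 9.2
0.012
[213.6 273.8] [ 330.6 -146.5] w 18.4 l 46.4 la 10.0
[215.9 260.6] [ 332.5 -138.6] w 68.1 l 84.2 la 99.9
[498.2 219.6] [ 582.4 -152. ] w 30.7 l 32.2 la 142.2
[452.5 193.5] [ 548.1 -122.8] w 55.6 l 70.0 la 49.8
[323.8 208.3] [ 436.1 -110.8] w 34.8 l 86.6 la 78.0
[376.3  77.4] [499.7 -15.1] w 12.0 l 66.2 la 91.8
[282.6  29. ] [437.4  39.4] w 58.5 l 60.9 la 9.2
0.018
[213.6 273.8] [ 332.6 -144.9] w 18.1 l 45.7 la 10.0
[215.9 260.6] [ 334.4 -137.1] w 67.0 l 82.8 la 99.9
[498.2 219.6] [ 580.2 -150.2] w 30.2 l 31.6 la 142.2
[452.5 193.5] [ 546.5 -121.6] w 54.6 l 68.8 la 49.8
[323.8 208.3] [ 436.4 -109.7] w 34.3 l 85.2 la 78.0
[376.3  77.4] [498.9 -15.6] w 11.8 l 65.1 la 91.8
[282.6  29. ] [437.6  38. ] w 57.5 l 59.9 la 9.2
slide_case_centre 0.73 [321.7 205.8] [[ 0.435  -0.1074  0.009 ]]
```

View pics/w21.png

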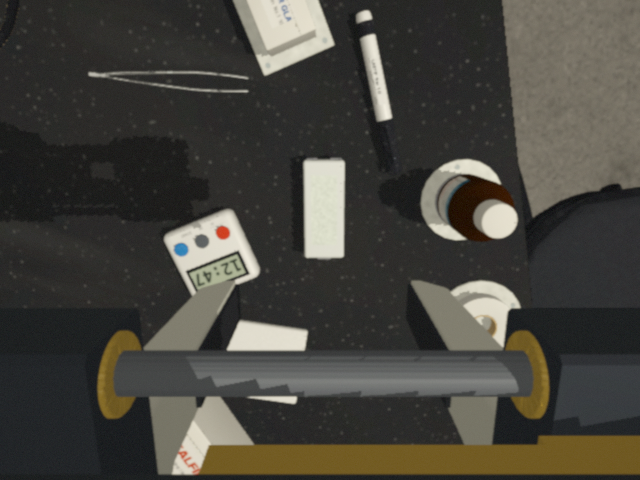

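The slide case is at (324,208), length direction 78.0° against jaws −12.15°, and 34 × 85 mm matches its given size. The bottle's cap leaves about 7 mm to the gripper body, so I descend straight and check on the way.

Call:
play_rows --plan '[{"slide": [0.06,0.04,-0.5],"roll": 0.02,"fingers": 0.2},{"slide": [0,0,-1],"roll": 0,"fingers": 0.2},{"slide": [0,0,-1],"roll": 0,"fingers": 0.2},{"slide": [0,0,-1],"roll": 0,"fingers": 0.2},{"slide": [0,0,-1],"roll": 0,"fingers": 0.2},{"slide": [0,0,-0.5],"roll": 0,"fingers": 0.2},{"slide": [0,0,0],"roll": 0,"fingers": 0.2},{"slide": [0,0,0],"roll": 0,"fingers": 0.2}]' --squeeze 8

```text
t: 38.22
tool_pos: [0.4373, -0.1129, 0.0371]
orientation: [1.362, 1.101, -1.361]
force: [-0.4, 0.1, 1.7]
opening: 0.0556
```

```bash
python3 - <<'E'
from h import *
s=state()
im=robot.read_camera('side');cv2.imwrite('pics/s22.png',cv2.resize(im[180:340,210:420,::-1],None,fx=3.7,fy=3.7,interpolation=cv2.INTER_CUBIC))
E
```

```text
t 38.23 pos [ 0.4373 -0.1129  0.0371] jaw yaw -12.01 q [-0.37 -0.14  2.06  0.    1.22 -0.16] open 0.0556 F [-0.4  0.1  1.7]
```

View pics/s22.png

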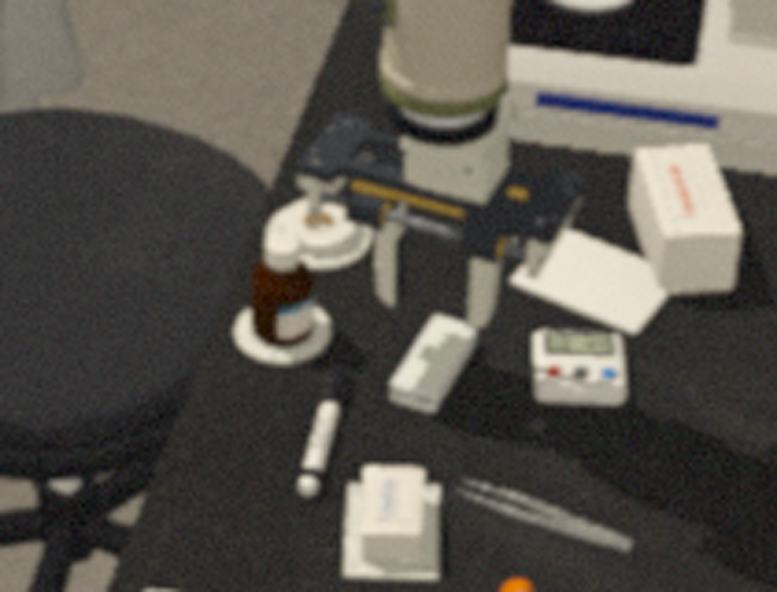

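Call:
play_rows --plan '[{"slide": [-0.05,0.02,0],"roll": 0,"fingers": 0.2},{"slide": [0,0,-0.6],"roll": 0,"fingers": 0.2},{"slide": [0,0,-0.4],"roll": 0,"fingers": 0.2},{"slide": [0,0,0],"roll": 0,"fingers": 0.2}]'

```text
t: 38.78
tool_pos: [0.434, -0.1118, 0.0052]
orientation: [1.362, 1.104, -1.363]
force: [0.3, 0.5, 0.0]
opening: 0.056
```

```bash
python3 - <<'E'
from h import *
s=state()
im=robot.read_camera('wrist');cv2.imwrite('pics/w23.png',im[:,:,::-1])
E
```

```text
t 38.77 pos [ 0.434  -0.1118  0.0052] jaw yaw -12.03 q [-0.37 -0.09  2.08 -0.    1.15 -0.16] open 0.056 F [0.3 0.5 0. ]
```

View pics/w23.png

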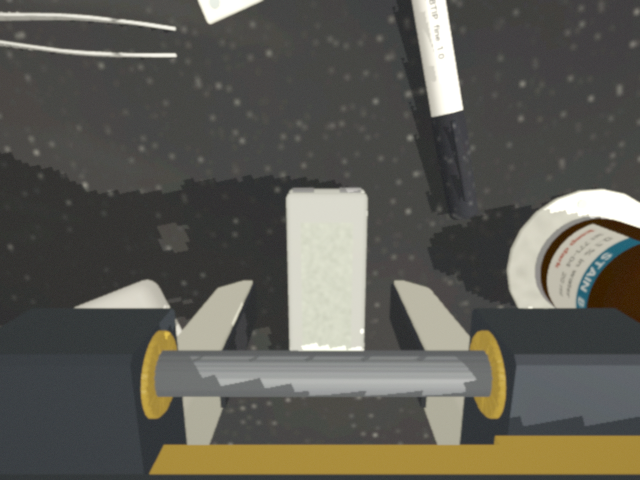

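Call:
play_rows --plan '[{"slide": [0,0,-0.15],"roll": 0,"fingers": 0.2},{"slide": [0,0,-0.15],"roll": 0,"fingers": 0.2},{"slide": [0,0,0],"roll": 0,"fingers": 0.2},{"slide": [0,0,0],"roll": 0,"fingers": -0.1},{"slide": [0,0,0],"roll": 0,"fingers": -0.35},{"slide": [0,0,0],"roll": 0,"fingers": -0.35}]'

```text
t: 39.58
tool_pos: [0.4351, -0.1122, -0.0028]
orientation: [1.362, 1.102, -1.362]
force: [-0.2, 0.2, -0.6]
opening: 0.0322
```

Call:
play_rows --plan '[{"slide": [0,0,0],"roll": 0,"fingers": -0.5},{"slide": [0,0,0],"roll": 0,"fingers": -0.5}]'

```text
t: 39.83
tool_pos: [0.4349, -0.1121, -0.003]
orientation: [1.362, 1.103, -1.362]
force: [-0.5, 0.5, 0.8]
opening: 0.0236
```

```bash
python3 - <<'E'
from h import *
s=state()
im=robot.read_camera('wrist');cv2.imwrite('pics/w24.png',im[:,:,::-1])
C=cam('wrist',s);p=s['tool_pos'];a=np.radians(-12.05);ux=np.array([np.cos(a),np.sin(a)]);uy=np.array([-ux[1],ux[0]])
f=lambda w,l,z:[*(p[:2]+ux*w+uy*l),z]
print(proj([f(-.017,.042,.009),f(.017,.042,.009),f(0,.042,0)],C).round(0))
E
```

```text
t 39.83 pos [ 0.4349 -0.1121 -0.003 ] jaw yaw -12.03 q [-0.37 -0.08  2.09  0.    1.13 -0.16] open 0.0236 F [-0.5  0.5  0.8]
[[281. 199.]
 [363. 199.]
 [322. 195.]]
```

View pics/w24.png

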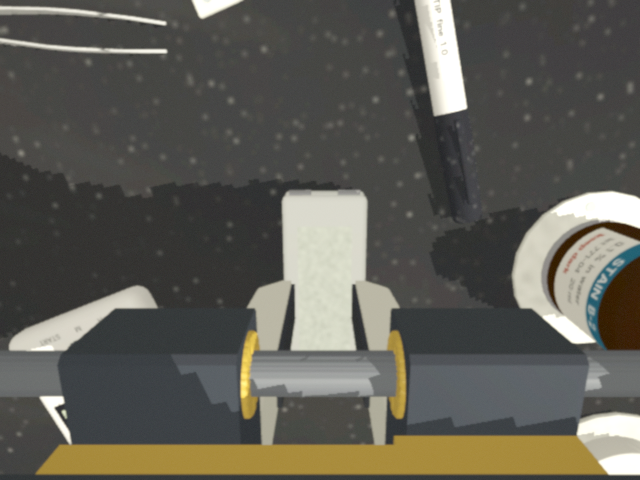

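The opening reads 24 mm and the case has not moved, so the tips passed just over it; they sit about 20 mm above the TCP at every opening. I need TCP z of about −0.015. I reopen, shift 5 mm away from the bottle for extra clearance, and go lower.

Call:
play_rows --plan '[{"slide": [0,0,0.3],"roll": 0,"fingers": -0.4},{"slide": [-0.13,0.03,0],"roll": 0,"fingers": 0.25},{"slide": [0,0,0],"roll": 0,"fingers": 0.25},{"slide": [0,0,0],"roll": 0,"fingers": 0.25},{"slide": [0,0,0],"roll": 0,"fingers": 0.25},{"slide": [0,0,-0.3],"roll": 0,"fingers": 0.25},{"slide": [0,0,-0.15],"roll": 0,"fingers": 0.25},{"slide": [0,0,0],"roll": 0,"fingers": 0.25}]'

```text
t: 40.88
tool_pos: [0.4303, -0.1109, -0.0083]
orientation: [1.362, 1.104, -1.363]
force: [-0.3, 0.5, 0.1]
opening: 0.0582
```

Call:
play_rows --plan '[{"slide": [0,0,-0.15],"roll": 0,"fingers": 0.25},{"slide": [0,0,-0.1],"roll": 0,"fingers": 0.25},{"slide": [0,0,0],"roll": 0,"fingers": 0.25}]'

```text
t: 41.25
tool_pos: [0.4308, -0.1111, -0.0153]
orientation: [1.362, 1.103, -1.362]
force: [-0.5, 1.0, -0.3]
opening: 0.0582
```

```bash
python3 - <<'E'
from h import *
s=state()
im=robot.read_camera('wrist');cv2.imwrite('pics/w25.png',im[:,:,::-1])
E
```

```text
t 41.25 pos [ 0.4308 -0.1111 -0.0153] jaw yaw -12.03 q [-0.37 -0.07  2.1   0.    1.11 -0.16] open 0.0582 F [-0.5  1.  -0.3]
```

View pics/w25.png

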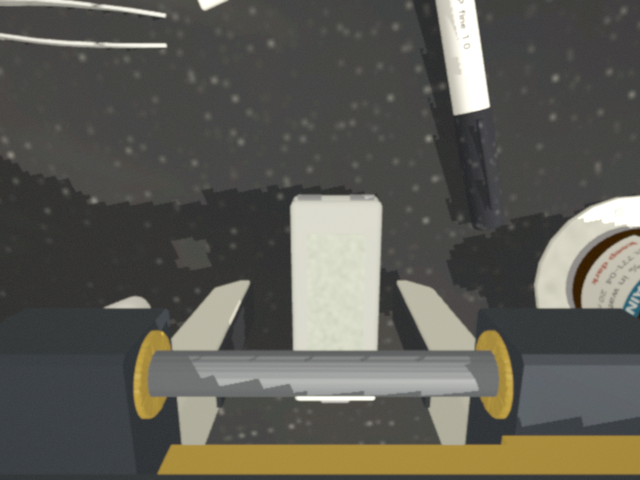

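Call:
play_rows --plan '[{"slide": [0,0,0],"roll": 0,"fingers": 0},{"slide": [0,0,0],"roll": 0,"fingers": -0.2},{"slide": [0,0,0],"roll": 0,"fingers": -0.4},{"slide": [0,0,0],"roll": 0,"fingers": -0.4}]'

```text
t: 41.8
tool_pos: [0.4312, -0.1113, -0.0148]
orientation: [1.362, 1.102, -1.362]
force: [-0.0, -0.0, 1.4]
opening: 0.0339
```

```bash
python3 - <<'E'
from h import *
s=state()
im=robot.read_camera('wrist');C=cam('wrist',s);cv2.imwrite('pics/w26.png',im[:,:,::-1])
p=s['tool_pos'];a=np.radians(-12.05);ux=np.array([np.cos(a),np.sin(a)]);uy=np.array([-ux[1],ux[0]])
f=lambda w,l,z:[*(p[:2]+ux*w+uy*l),z]
print('if centred: far end, mid height / foot / near end top',proj([f(-.017,.042,.009),f(.017,.042,.009),f(0,.042,0),f(0,-.042,.018)],C).round(0))
E
```

```text
t 41.8 pos [ 0.4312 -0.1113 -0.0148] jaw yaw -12.03 q [-0.37 -0.07  2.1   0.    1.11 -0.16] open 0.0339 F [-0.  -0.   1.4]
if centred: far end, mid height / foot / near end top [[278. 203.]
 [366. 203.]
 [322. 200.]
 [322. 405.]]
```

View pics/w26.png

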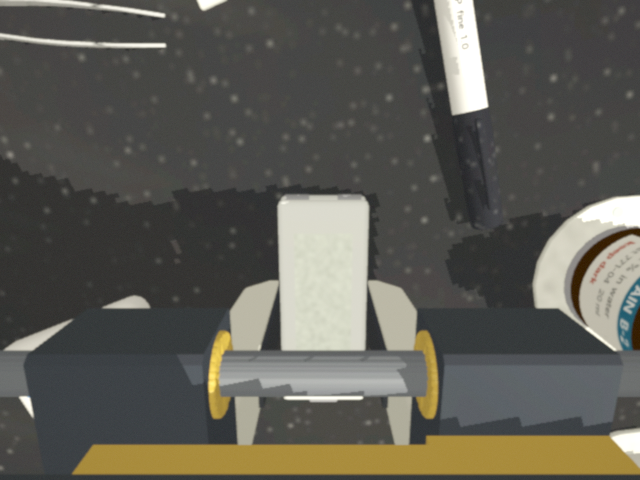

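The case is gripped (opening 33.9 mm) with its axis straight, about 2 mm forward of the TCP. I lift it, turn it and carry it to just short of the slide pad.

Call:
play_rows --plan '[{"slide": [0,0,0],"roll": 0,"fingers": -1},{"slide": [0,0,0.2],"roll": 0,"fingers": -1},{"slide": [0,0,0.8],"roll": 0,"fingers": -1},{"slide": [0,0,1],"roll": 0,"fingers": -1},{"slide": [0,0,1],"roll": 0,"fingers": -1},{"slide": [0,0,1],"roll": 0,"fingers": -1},{"slide": [0,0,0.8],"roll": 0,"fingers": -1},{"slide": [0.51,0.94,0],"roll": 0.21,"fingers": -1},{"slide": [0.51,0.94,0],"roll": 0.21,"fingers": -1},{"slide": [0.51,0.94,0],"roll": 0.21,"fingers": -1},{"slide": [0.51,0.94,0],"roll": 0.21,"fingers": -1},{"slide": [0.51,0.94,0],"roll": 0.21,"fingers": -1},{"slide": [0.51,0.94,0],"roll": 0.21,"fingers": -1},{"slide": [0.51,0.94,0],"roll": 0.21,"fingers": -1},{"slide": [0.51,0.94,0],"roll": 0.21,"fingers": -1},{"slide": [0,0,0],"roll": 0,"fingers": -1},{"slide": [0,0,0],"roll": 0,"fingers": -1},{"slide": [0,0,0],"roll": 0,"fingers": -1}]' --squeeze 10

```text
t: 44.1
tool_pos: [0.553, 0.1135, 0.129]
orientation: [1.191, 1.22, -1.192]
force: [-1.0, 0.6, -1.2]
opening: 0.0339
```

```bash
python3 - <<'E'
from h import *
s=state()
im=robot.read_camera('wrist');C=cam('wrist',s);cv2.imwrite('pics/w27.png',im[:,:,::-1])
for o in whites(im,C,.003): 
    if o[0][1]<300: print(np.round(o[0],1),np.round(o[1],1),'w %.1f l %.1f la %.1f'%o[2:])
E
```

```text
t 44.1 pos [0.553  0.1135 0.129 ] jaw yaw 1.35 q [ 0.11  0.08  1.67 -0.    1.39  0.09] open 0.0339 F [-1.   0.6 -1.2]
[166.2 276.6] [430.3  67.1] w 57.9 l 67.4 la 9.9
[322.9 273.4] [554.4  72.4] w 68.1 l 126.5 la 91.4
[ 15.2 194.3] [321.7 132.5] w 19.8 l 62.8 la 111.9
[325.9 111.9] [553.6 192.5] w 54.5 l 104.5 la 92.2
[418.3  47.4] [615.8 238.3] w 14.6 l 60.3 la 94.2
```

View pics/w27.png

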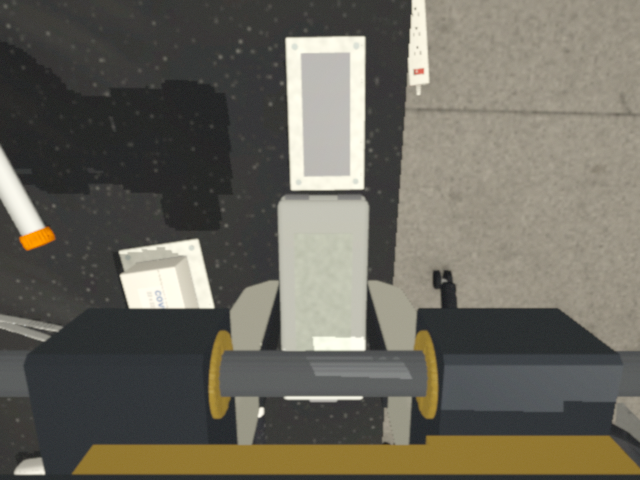

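Call:
play_rows --plan '[{"slide": [0.02,1,0],"roll": 0.1,"fingers": -1},{"slide": [0,1,0],"roll": 0,"fingers": -1},{"slide": [0,0.52,-0.5],"roll": 0,"fingers": -1},{"slide": [0,0,-1],"roll": 0,"fingers": -1},{"slide": [0,0,-1],"roll": 0,"fingers": -1},{"slide": [0,0,-1],"roll": 0,"fingers": -1},{"slide": [0,0,-0.7],"roll": 0,"fingers": -1},{"slide": [0,0,-0.25],"roll": 0,"fingers": -1},{"slide": [0,0,0],"roll": 0,"fingers": -1},{"slide": [0,0,0],"roll": 0,"fingers": -1},{"slide": [0,0,0],"roll": 0,"fingers": -1}]'

```text
t: 45.52
tool_pos: [0.555, 0.1902, -0.0033]
orientation: [1.182, 1.226, -1.179]
force: [-0.2, 0.3, -0.0]
opening: 0.0337
```

```bash
python3 - <<'E'
from h import *
s=state()
im=robot.read_camera('wrist');cv2.imwrite('pics/w28.png',im[:,:,::-1])
E
```

```text
t 45.52 pos [ 0.555   0.1902 -0.0033] jaw yaw 2.21 q [ 0.24  0.28  1.7  -0.    1.16  0.2 ] open 0.0337 F [-0.2  0.3 -0. ]
```

View pics/w28.png

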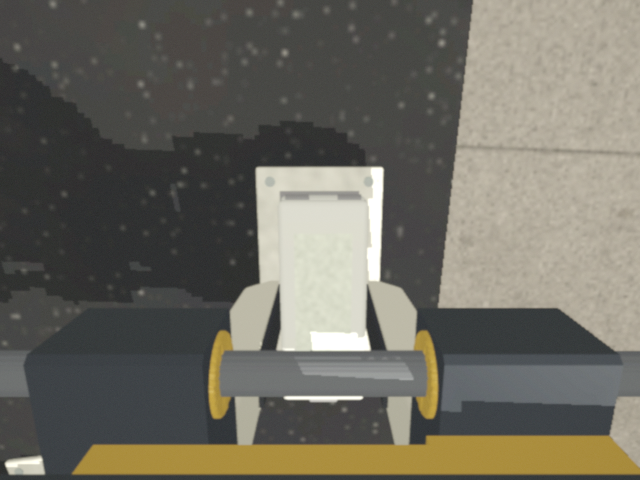

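Call:
play_rows --plan '[{"slide": [-0.045,0,-0.15],"roll": 0,"fingers": -1},{"slide": [0,0,-0.08],"roll": 0,"fingers": -1},{"slide": [0,0,0],"roll": 0,"fingers": -1},{"slide": [0,0,0],"roll": 0,"fingers": -1},{"slide": [0,0,0],"roll": 0,"fingers": -1}]'

```text
t: 46.2
tool_pos: [0.5526, 0.19, -0.0114]
orientation: [1.181, 1.227, -1.181]
force: [-0.1, 0.2, -1.1]
opening: 0.0341
```

```bash
python3 - <<'E'
from h import *
s=state()
im=robot.read_camera('wrist');C=cam('wrist',s);cv2.imwrite('pics/w29.png',cv2.resize(im[140:420,220:430,::-1],None,fx=2.1,fy=2.1))
p=s['tool_pos'];a=np.radians(2.2);ux=np.array([np.cos(a),np.sin(a)]);uy=np.array([-ux[1],ux[0]])
f=lambda w,l,z:[*(p[:2]+ux*w+uy*l),z]
P=lambda q:((proj(q,C)-[220,140])*2.1).round(0).tolist()
print('pad far',P([f(-.027,.052,.003),f(.027,.052,.003)]),'case far foot',P([f(-.017,.042,.003),f(.017,.042,.003)]),'near',P([f(0,-.042,.021),f(0,-.052,.003)]))
E
```

```text
t 46.2 pos [ 0.5526  0.19   -0.0114] jaw yaw 2.21 q [ 0.24  0.28  1.71 -0.    1.15  0.2 ] open 0.0341 F [-0.1  0.2 -1.1]
pad far [[74.0, 73.0], [353.0, 73.0]] case far foot [[127.0, 124.0], [300.0, 124.0]] near [[213.0, 556.0], [214.0, 544.0]]
```

View pics/w29.png

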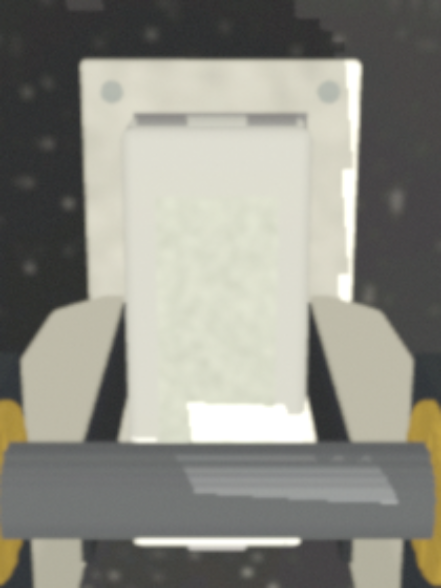

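The case needs about +0.8 mm in x and +0.6 mm in y before I let go.

Call:
play_rows --plan '[{"slide": [0.028,0.02,0],"roll": 0,"fingers": -1},{"slide": [0,0,-0.02],"roll": 0,"fingers": -1},{"slide": [0,0,0],"roll": 0,"fingers": -1},{"slide": [0,0,0],"roll": 0,"fingers": -1}]'

```text
t: 46.75
tool_pos: [0.5537, 0.1907, -0.0118]
orientation: [1.181, 1.227, -1.18]
force: [0.0, -0.1, 0.7]
opening: 0.0339
```

```bash
python3 - <<'E'
from h import *
s=state()
im=robot.read_camera('wrist');C=cam('wrist',s);cv2.imwrite('pics/w30.png',cv2.resize(im[140:420,220:430,::-1],None,fx=2.1,fy=2.1))
E
```

```text
t 46.75 pos [ 0.5537  0.1907 -0.0118] jaw yaw 2.21 q [0.24 0.29 1.71 0.   1.14 0.21] open 0.0339 F [ 0.  -0.1  0.7]
```

View pics/w30.png

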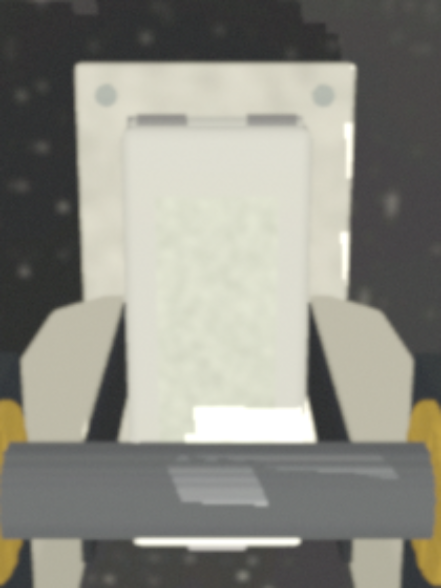

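The case is centred (pad columns 76–356, case 126–308). I release and lift to check it all.

Call:
play_rows --plan '[{"slide": [0,0,-0.01],"roll": 0,"fingers": -1},{"slide": [0,0,0],"roll": 0,"fingers": 0},{"slide": [0,0,0],"roll": 0,"fingers": 0.3},{"slide": [0,0,0],"roll": 0,"fingers": 0.3},{"slide": [0,0,0.3],"roll": 0,"fingers": 0.3},{"slide": [0,0,1],"roll": 0,"fingers": 0.3},{"slide": [0,0,1],"roll": 0,"fingers": 1},{"slide": [0,0,1],"roll": 0,"fingers": 1},{"slide": [0,0,1],"roll": 0,"fingers": 1},{"slide": [0,0,1],"roll": 0,"fingers": 1},{"slide": [0,0,1],"roll": 0,"fingers": 1},{"slide": [0,0,1],"roll": 0,"fingers": 1},{"slide": [0,0,1],"roll": 0,"fingers": 1},{"slide": [-0.5,-0.2,1],"roll": 0,"fingers": 1},{"slide": [-1,-0.5,0.5],"roll": 0,"fingers": 1},{"slide": [-0.5,-0.5,0],"roll": 0,"fingers": 1},{"slide": [0,0,0],"roll": 0,"fingers": 1},{"slide": [0,0,0],"roll": 0,"fingers": 1}]'

```text
t: 49.05
tool_pos: [0.4938, 0.1548, 0.2819]
orientation: [1.181, 1.227, -1.18]
force: [0.0, -0.2, -1.0]
opening: 0.0933
```

```bash
python3 - <<'E'
from h import *
s=state()
im=robot.read_camera('wrist');cv2.imwrite('pics/w31.png',im[:,:,::-1])
im=robot.read_camera('top');cv2.imwrite('pics/t31.png',cv2.resize(im[195:300,120:360,::-1],None,fx=3.3,fy=3.3,interpolation=cv2.INTER_CUBIC))
im=robot.read_camera('side');cv2.imwrite('pics/s31.png',cv2.resize(im[220:390,230:400,::-1],None,fx=3.5,fy=3.5,interpolation=cv2.INTER_CUBIC))
E
```

```text
t 49.05 pos [0.4938 0.1548 0.2819] jaw yaw 2.21 q [ 0.2  -0.11  1.58  0.    1.67  0.17] open 0.0933 F [ 0.  -0.2 -1. ]
```

View pics/w31.png

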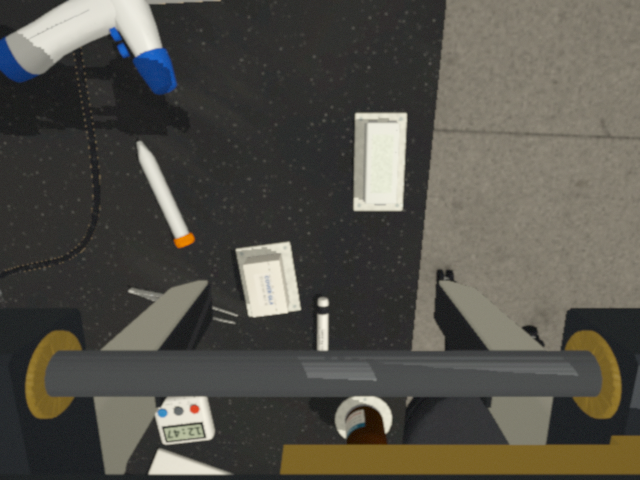

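View pics/t31.png

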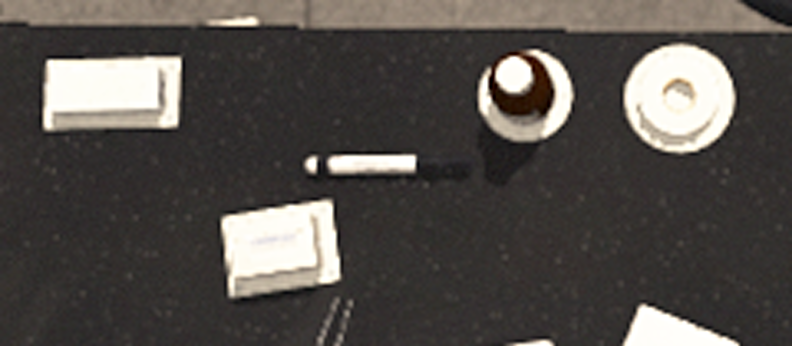

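View pics/s31.png

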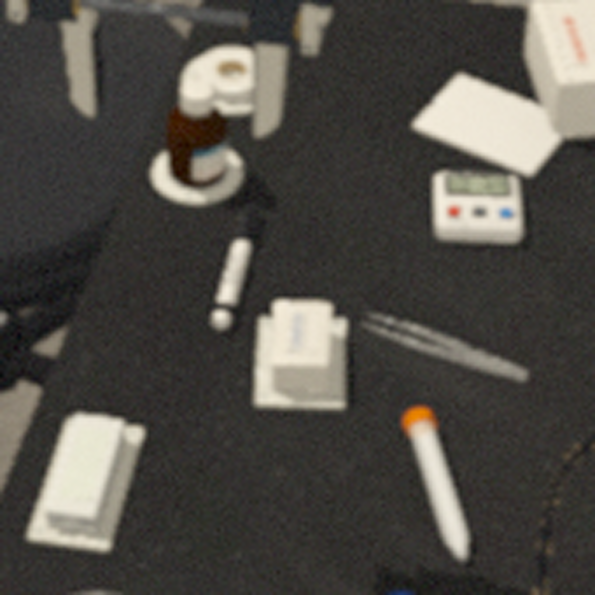

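```bash
cat > ov.py <<'E'
from h import *
def draw(im,C,c,w,l,ang,h,S,off):
    a=np.radians(ang);ux=np.array([np.cos(a),np.sin(a)]);uy=np.array([-ux[1],ux[0]])
    def poly(pts,z,col):
        P=(proj([[*(np.array(c)+ux*x+uy*y),z] for x,y in pts],C)-off+.5)*S-.5
        cv2.polylines(im,[P.round().astype(np.int32)],True,col,1)
    R=lambda w,l:[(-w/2,-l/2),(w/2,-l/2),(w/2,l/2),(-w/2,l/2)]
    K=lambda d:[(d/2*np.cos(t),d/2*np.sin(t)) for t in np.linspace(0,6.28,60)]
    return poly,R,K
E
python3 - <<'E'
from ov import *
s=state();im=robot.read_camera('wrist');C=cam('wrist',s)
for o in whites(im,C,.003):
    print(np.round(o[0],1),np.round(o[1],1),'w %.1f l %.1f la %.1f'%o[2:])
o=[o for o in whites(im,C,.003) if 78<o[2]*1 or 45<o[2]<70]
S=5;
def show(c,ang,W,L,w,l,h,x0,y0,nx,ny,fn):
    off=np.array([x0,y0]);z=cv2.resize(im[y0:y0+ny,x0:x0+nx,::-1],None,fx=S,fy=S,interpolation=cv2.INTER_CUBIC)
    poly,R,K=draw(z,C,c,w,l,ang,h,S,off)
    poly(R(W,L),.003,(0,0,255));poly(R(w,l),.003,(0,160,0));poly(R(w,l),.003+h,(255,0,0));cv2.imwrite(fn,z)
ws=whites(im,C,.003)
a=min(ws,key=lambda o:abs(o[0][0]-380)+abs(o[0][1]-160));b=min(ws,key=lambda o:abs(o[0][0]-268)+abs(o[0][1]-280))
show(np.array(a[1])/1000,a[4]-90,.054,.104,.034,.084,.018,335,95,90,118,'pics/o1.png')
show(np.array(b[1])/1000,b[4]-90,.062,.084,.040,.062,.028,220,225,95,105,'pics/o2.png')
E
```

```text
t 49.2 pos [0.4937 0.1549 0.2813] jaw yaw 2.23 q [ 0.2  -0.11  1.58  0.    1.67  0.17] open 0.0935 F [-0.6  0.2 -0.5]
[184.2 466.9] [ 328.  -202.8] w 37.5 l 100.3 la 2.3
[362.5 413.2] [ 555.6 -122.7] w 57.7 l 69.5 la 10.3
[184.9 420.2] [ 327.8 -138. ] w 67.5 l 70.1 la 9.7
[323.3 331.8] [500.5  -9.8] w 12.0 l 47.5 la 90.2
[267.6 277.7] [434.7  53.4] w 62.6 l 85.7 la 100.0
[161.2 190.2] [315.8 153.8] w 15.8 l 110.4 la 112.4
[380. 161.] [553.5 192.5] w 54.1 l 103.3 la 92.2
[100.6  25.1] [259.8 314.2] w 55.4 l 184.3 la 6.9
```

View pics/o1.png

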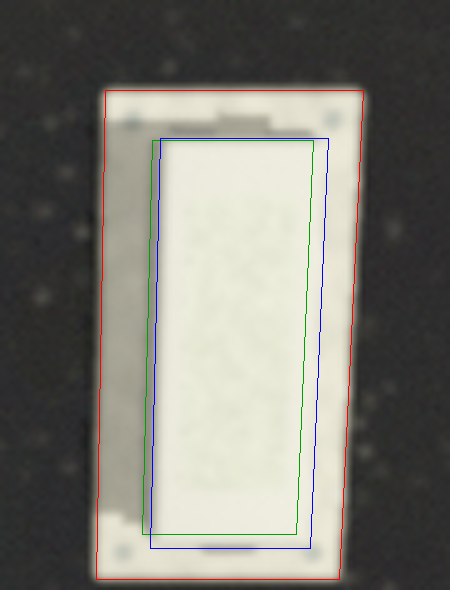

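View pics/o2.png

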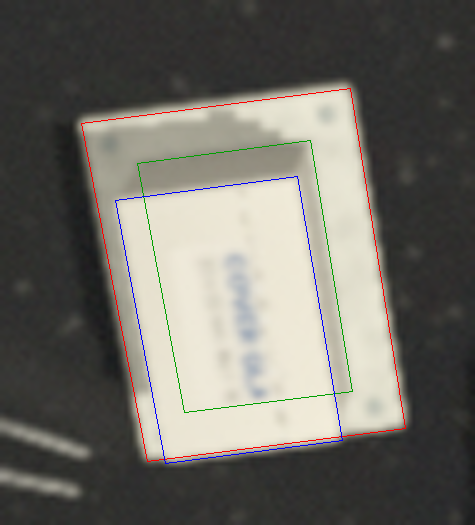

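```bash
python3 - <<'E'
from ov import *
im=robot.read_camera('top');C=cam('top');S=7;x0,y0=255,200
off=np.array([x0,y0]);z=cv2.resize(im[y0:y0+50,x0:x0+100,::-1],None,fx=S,fy=S,interpolation=cv2.INTER_CUBIC)
ws=whites(im,C,.003)
for px,W,d,h in ((279,.072,.048,.06),(325,.084,.06,.012)):
    a=min(ws,key=lambda o:abs(o[0][0]-px)+abs(o[0][1]-224));print(a)
    c=np.array([.5561,-.1325]) if px==279 else np.array([.5553,-.2508])
    poly,R,K=draw(z,C,c,0,0,0,0,S,off)
    poly(K(W),.003,(0,0,255));poly(K(d),.003,(0,160,0));poly(K(d),.003+h,(255,0,0))
    if px==279: poly(K(.025),.088,(255,255,0))
cv2.imwrite('pics/o3.png',z)
state()
E
```

```text
(array([279.4122807 , 225.21052632]), (552.9785766601562, -133.3619842529297), 65.89572143554688, 70.9097671508789, 116.15156936645508)
(array([325.45652174, 224.45652174]), (555.2845458984375, -250.77011108398438), 83.13868713378906, 83.45084381103516, 162.4416046142578)
t 49.3 pos [0.4937 0.1548 0.2813] jaw yaw 2.23 q [ 0.2  -0.11  1.58  0.    1.67  0.17] open 0.0931 F [ 0.9  0.  -0.8]
```

View pics/o3.png

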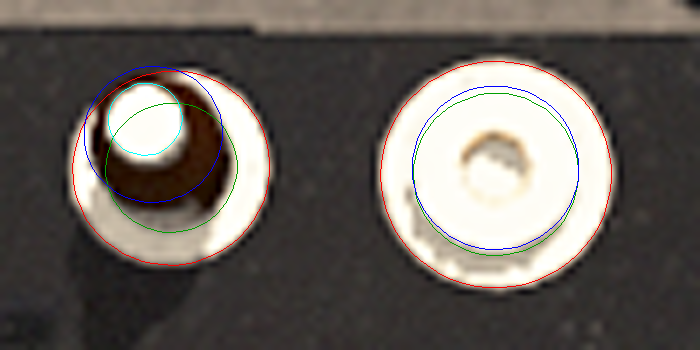

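The outlines predicted for centred parts fall on the actual ones within about 1 mm in the top view (bottle cap (145,121), tape core (495,165) in the crop). The gripper is clear at z = 0.28, so I hand in.

```bash
python3 -c "
from plant import robot
print(robot.close_job())"
```

```text
the job is handed in; nothing more can be done
None
```

I put the bottle, tape, card box and slide case on their matching pads, in that order, and handed the job in at about 49 s of the 112 s allowed. The gripper was open and clear at z ≈ 0.28 m.

**Last checks:**
- I drew the outlines of centred parts over the final wrist and top pictures. They fell within about 1 mm of the real parts.
- The bottle stands upright. The card box and slide case lie flat and line up with their pads to within the few tenths of a degree I could measure. The red box was left alone.
- The highest wrist force I read between moves was about 12 N.

**What went wrong or disagreed:**
- **Missed grips:** The fingertips sit about 20 mm above the stated TCP. The tape needed three tries (once the tips rested on it at about 5 N) and the slide case two. I saw neither part move.
- **Camera disagreement:** The wrist camera read about 2.5–3 mm too far in +y at longer range, compared with the top camera. I corrected for this, checking each part against its pad edges up close before letting go.
- **Slide pad angle:** The top camera gave 90.8° and the wrist camera gave 92.2° every time. I used the wrist value.

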